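# Clamp a collimator in its V-mount with the nut that fits the stud

### The job

Turn the lamp controller's selector to standby (the one-dot click), then lay the collimator nose first in the mount's V and push it under the spring strap until it lies on both flanks and touches the back stop. Find by trial which nut in the tray really threads onto the mount's stud and screw it down until the strap presses firmly on the barrel; every other nut ends up lying flat in the tray. With the collimator clamped, turn the selector to the three-dot click, and leave the other things on the desk where they are.

Things in the scene. Friction and masses are not known exactly. Their poses are not given: they have to be found in the camera images.
- mount: fixed clamping mount, base plate 142 (x) x 136 (y) x 12 mm; +x is the way the collimator is pushed in. On it a steel V-block 122 mm long along x, two flanks at 45 degrees, rims 36 mm above the desk, and at its +x end a back stop 10 mm thick, 54 mm high. Origin on the desk; the V's axis is 48 mm to +y of it, the stud 36 mm to +x
- seat (a point): fixed point of the mount where the middle of the collimator's nose face lies when home: at the back stop, on the V's axis, 42 mm above the desk; axes as the mount's. The V reaches from here 122 mm to -x. The strap crosses above the barrel 6 to 32 mm to -x of here
- stud_tip (a point): top of the fixed stud, 100 mm above the desk; core 17 mm thick, 25.6 mm over the thread, which begins 4 mm below the tip: right-hand, two-start, 20 mm per turn. Let down on the stud, a nut first rests with its underside 8 to 20 mm below this point; turned clockwise the right one goes down to 30 mm below, on the strap; wrong ones turn without going down and lift straight off
- strap (a joint): hinge angle of the slotted steel strap, 10 mm thick, through which the stud passes (rad): 0 = level, on the barrel of a collimator in the V, its top 70 mm above the desk. A spring lifts it to 0.125: nose 11 mm above the barrel, top at the stud 75 mm above the desk. Pressing it down at the stud takes 6 to 10 N, more than a nut's weight
- strap_nose (a point): middle of the underside of the strap over the barrel, where a round rubber pad 18 mm wide stands 1.5 mm proud and gives way by as much under 2 to 6 N
- collimator: collimator, 0.2 kg: barrel 36 mm thick, 124 mm long, with a black square end block 36 x 36 x 40 mm that stops it rolling. Origin in the middle of the block, on the axis; x runs to the nose (block -20 to 20 mm, barrel 20 to 144 mm). Lying on the desk its axis is 18 mm high. Grip the block: in the V it stands out free in front, its underside 24 mm above the desk
- nose (a point): middle of the collimator's nose face, 144 mm from its origin along x
- tray: fixed low dark steel parts tray, 290 (x) x 186 (y) mm, walls 3 mm thick and 12 mm high, floor 3 mm above the desk; origin under its centre. The nuts lie in it at first at five of six places: 88 mm to -x, level with or 88 mm to +x of its centre and 42 mm to either side in y, some of them empty
- nut_a: hexagon steel nut, 46 mm across flats, 53 mm across corners, 34 mm high, 0.16 kg, a thread above an 8 mm deep lead-in 29 mm wide; origin in the centre of its underside, z up its bore; its flats face 30, 90, 150, .. degrees from its x axis. The nuts look alike: at least one of those present has the stud's thread, at least one has a wrong thread or too small a hole
- nut_b: hexagon steel nut, 46 mm across flats, 53 mm across corners, 34 mm high, 0.16 kg, a thread above an 8 mm deep lead-in 29 mm wide; origin in the centre of its underside, z up its bore; its flats face 30, 90, 150, .. degrees from its x axis. The nuts look alike: at least one of those present has the stud's thread, at least one has a wrong thread or too small a hole
- nut_c: hexagon steel nut, 46 mm across flats, 53 mm across corners, 34 mm high, 0.16 kg, a thread above an 8 mm deep lead-in 29 mm wide; origin in the centre of its underside, z up its bore; its flats face 30, 90, 150, .. degrees from its x axis. The nuts look alike: at least one of those present has the stud's thread, at least one has a wrong thread or too small a hole
- nut_d: hexagon steel nut, 46 mm across flats, 53 mm across corners, 34 mm high, 0.16 kg, a thread above an 8 mm deep lead-in 29 mm wide; origin in the centre of its underside, z up its bore; its flats face 30, 90, 150, .. degrees from its x axis. The nuts look alike: at least one of those present has the stud's thread, at least one has a wrong thread or too small a hole
- nut_e: hexagon steel nut, 46 mm across flats, 53 mm across corners, 34 mm high, 0.16 kg, a thread above an 8 mm deep lead-in 29 mm wide; origin in the centre of its underside, z up its bore; its flats face 30, 90, 150, .. degrees from its x axis. The nuts look alike: at least one of those present has the stud's thread, at least one has a wrong thread or too small a hole
- lamp_controller: fixed grey lamp controller, 140 (x) x 110 (y) x 50 mm, selector knob on its top; origin on the desk under its middle
- selector (a joint): angle of the selector knob (rad), growing clockwise seen from above: clicks at -0.9 (one dot, standby), -0.3 (two dots), 0.3 (three dots), 0.9 (four dots); at 0 its pointer is along the controller's +x; stops at -1 and 1. Passing a click takes about 0.1 N m
- selector_grip (a point): on the knob's axis, 74 mm above the desk, in the middle of its bar grip, 42 mm long, 14 mm thick, 26 mm high (60 to 86 mm above the desk); x runs along the bar to the pointer end with its white line
- spare_objective: bystander, loose: spare microscope objective standing upright, 27 mm across, 50 mm high
- dropper_bottle: bystander, loose: amber dropper bottle, 33 mm across, 94 mm high
- optical_post: bystander, loose: plain steel post standing upright, 13 mm across, 61 mm high

How it is judged:
On the way, in this order (a step that is already met when the one before it is completed fails the run):
1. the selector is on standby, the one-dot click (value of joint selector below -0.75 rad), for 0.2 s.
2. the collimator lies home in the V, against the back stop, with the lamp on standby (x of nose in the frame of seat between -0.003 and 0.003 m and y of nose in the frame of seat between -0.004 and 0.004 m and z of nose in the frame of seat between -0.004 and 0.004 m and angle between the x axis of collimator and the x axis of mount, either way round below 0.035 rad and x of collimator in the frame of seat below -0.12 m and value of joint selector below -0.75 rad), for 0.2 s.
3. a nut screwed down on the stud holds the strap on the barrel, with the lamp still on standby (x of nose in the frame of seat between -0.002 and 0.002 m and y of nose in the frame of seat between -0.002 and 0.002 m and z of nose in the frame of seat between -0.002 and 0.002 m and angle between the x axis of collimator and the x axis of mount, either way round below 0.035 rad and x of collimator in the frame of seat below -0.12 m and value of joint strap below 0.02 rad and contact force between strap and collimator above 0.5 N and ((horizontal distance between nut_a and stud_tip below 0.004 m and z of nut_a in the frame of stud_tip below -0.0285 m and angle between nut_a's own z axis and vertical below 0.08 rad) or (horizontal distance between nut_b and stud_tip below 0.004 m and z of nut_b in the frame of stud_tip below -0.0285 m and angle between nut_b's own z axis and vertical below 0.08 rad) or (horizontal distance between nut_c and stud_tip below 0.004 m and z of nut_c in the frame of stud_tip below -0.0285 m and angle between nut_c's own z axis and vertical below 0.08 rad) or (horizontal distance between nut_d and stud_tip below 0.004 m and z of nut_d in the frame of stud_tip below -0.0285 m and angle between nut_d's own z axis and vertical below 0.08 rad) or (horizontal distance between nut_e and stud_tip below 0.004 m and z of nut_e in the frame of stud_tip below -0.0285 m and angle between nut_e's own z axis and vertical below 0.08 rad)) and value of joint selector below -0.75 rad), for 0.3 s.
At the end, for the whole second after the job is handed in: Nose within 2 mm of the seat (along, across, height), axis within 0.035 rad; one nut on the stud, underside 28.5 mm or more below the tip, strap below 0.02 rad and bearing on the barrel; every other nut flat in the tray; selector at the three-dot click (0.15 to 0.45 rad) (x of nose in the frame of seat between -0.002 and 0.002 m and y of nose in the frame of seat between -0.002 and 0.002 m and z of nose in the frame of seat between -0.002 and 0.002 m and angle between the x axis of collimator and the x axis of mount, either way round below 0.035 rad and x of collimator in the frame of seat below -0.12 m and value of joint strap below 0.02 rad and contact force between strap and collimator above 0.5 N and ((horizontal distance between nut_a and stud_tip below 0.004 m and z of nut_a in the frame of stud_tip below -0.0285 m and angle between nut_a's own z axis and vertical below 0.08 rad) or (horizontal distance between nut_b and stud_tip below 0.004 m and z of nut_b in the frame of stud_tip below -0.0285 m and angle between nut_b's own z axis and vertical below 0.08 rad) or (horizontal distance between nut_c and stud_tip below 0.004 m and z of nut_c in the frame of stud_tip below -0.0285 m and angle between nut_c's own z axis and vertical below 0.08 rad) or (horizontal distance between nut_d and stud_tip below 0.004 m and z of nut_d in the frame of stud_tip below -0.0285 m and angle between nut_d's own z axis and vertical below 0.08 rad) or (horizontal distance between nut_e and stud_tip below 0.004 m and z of nut_e in the frame of stud_tip below -0.0285 m and angle between nut_e's own z axis and vertical below 0.08 rad)) and value of joint selector between 0.15 and 0.45 rad and ((horizontal distance between nut_a and stud_tip below 0.004 m and z of nut_a in the frame of stud_tip below -0.0285 m and angle between nut_a's own z axis and vertical below 0.08 rad) or (x of nut_a in the frame of tray between -0.139 and 0.139 m and y of nut_a in the frame of tray between -0.087 and 0.087 m and z of nut_a in the frame of tray below 0.012 m and angle between nut_a's own z axis and vertical below 0.15 rad)) and ((horizontal distance between nut_b and stud_tip below 0.004 m and z of nut_b in the frame of stud_tip below -0.0285 m and angle between nut_b's own z axis and vertical below 0.08 rad) or (x of nut_b in the frame of tray between -0.139 and 0.139 m and y of nut_b in the frame of tray between -0.087 and 0.087 m and z of nut_b in the frame of tray below 0.012 m and angle between nut_b's own z axis and vertical below 0.15 rad)) and ((horizontal distance between nut_c and stud_tip below 0.004 m and z of nut_c in the frame of stud_tip below -0.0285 m and angle between nut_c's own z axis and vertical below 0.08 rad) or (x of nut_c in the frame of tray between -0.139 and 0.139 m and y of nut_c in the frame of tray between -0.087 and 0.087 m and z of nut_c in the frame of tray below 0.012 m and angle between nut_c's own z axis and vertical below 0.15 rad)) and ((horizontal distance between nut_d and stud_tip below 0.004 m and z of nut_d in the frame of stud_tip below -0.0285 m and angle between nut_d's own z axis and vertical below 0.08 rad) or (x of nut_d in the frame of tray between -0.139 and 0.139 m and y of nut_d in the frame of tray between -0.087 and 0.087 m and z of nut_d in the frame of tray below 0.012 m and angle between nut_d's own z axis and vertical below 0.15 rad)) and ((horizontal distance between nut_e and stud_tip below 0.004 m and z of nut_e in the frame of stud_tip below -0.0285 m and angle between nut_e's own z axis and vertical below 0.08 rad) or (x of nut_e in the frame of tray between -0.139 and 0.139 m and y of nut_e in the frame of tray between -0.087 and 0.087 m and z of nut_e in the frame of tray below 0.012 m and angle between nut_e's own z axis and vertical below 0.15 rad))); the robot touches nothing.
It fails at once if one of the bystanders is moved by more than 3 cm (distance of any of spare_objective, dropper_bottle, optical_post from where it was at the start of the episode above 0.03 m).
Of nut_a, nut_b, nut_c, nut_d, nut_e only 4 to 5 are there at a start; the rules pass over those that are not, and their reading is None.
At some moment in a run one of collimator, nut_a, nut_b, nut_c, nut_d, nut_e may be knocked a few centimetres aside while the robot is not near it.
Once in a run the grip may slacken for a moment while it holds something.
It also fails if it takes over 210 s, if anything falls off the work surface, if the arm or the gripper's body presses on something with over 40 N, if the wrist force passes 120 N, or if a joint passes its speed limit or range.

### The arm

A 7-joint arm with a two-finger parallel gripper is mounted at the origin on a cart in front of the work surface, level with it; the furniture and walls round the work are solid. World frame = base frame: x ahead of the robot, y to its left, z up, the work surface at z = 0. Lengths are in m, angles in rad, forces in N, time in s.
With the tool pointing down it reaches from about 0.425 to 0.925 m from the base axis. Payload 6.8 kg.
Tool frame: the origin (TCP) lies midway between the tips of the shut fingers; the grasp point (between the pads) lies 19 mm behind it; z points along the fingers, y is the line along which they close (so a half turn about z gives the same grasp; the last joint's range is limited). The gripper opens to 85 mm and grips with 20 to 120 N. Pads are 22 mm wide; open, the fingers measure 114 mm over their backs; the gripper's body (76 mm by 85 mm) begins 54 mm behind the grasp point. The pads swing forward as they close: fully open they stand 13 mm farther back than shut.
Start: joints at [1.034, 0.477, 0.022, 1.555, -0.011, 1.109, -0.083], TCP at [0.281, -0.614, 0.231] pointing down, gripper open.
Joint ranges: [-2.96, 2.96], [-0.34, 2.1], [-1.41, 1.46], [0.24, 2.44], [-1.37, 4.51], [0.17, 1.92], [-2.96, 2.96]. Speed limits (rad/s): [2.39, 2.39, 3.14, 3.14, 3.14, 3.14, 3.14].

### API

Orientations are given as a unit quaternion [x, y, z, w].
In Python, from cell import get_state, viewer, r gives the robot as it stands.
- The arm moves only by the tool move_arm, never from a script. Its argument "rows" is a list of rows, each an object with "delta_pos": the shift along the world's x, y, z in mm, a list of three; "roll": the turn about the world's z in degrees; "jaw": the closure, from 0 (fully open) to 1 (shut). A call has 1 to 10 rows; each row shifts and turns the commanded pose from where the row before left it; what a row does not reach is not made up. A row lasts 1/8 s, in which the tool goes at most 62.5 mm and 10.7 degrees, less where a joint would pass 70% of its speed; a pose out of reach is approached as far as the arm can. A call is refused whole if a number of a shift passes 62.5 or a number of a turn 10.7, either way. A call with a gripper value outside its range is refused whole. The fingers move at their own pace and stop on an object; "force" is the grip in N (left out, the last holds). Time passes only in rows, so rows that do not move let the fingers close. It gives the time, the measured TCP pose, the force, the opening and the grip force at its end, in the units of the state.
- get_state(): the state, without advancing time (a new reading comes with each control period).
- viewer.get_image(name): name is "scene" or "top" or "wrist"; returns a dict with "img" (400x640x3 uint8, blue, green, red), "camera_matrix" (3x3 intrinsics, pixels), "k1" (the pictures are not rectified: a ray, as slopes to the right and down, at radius r is drawn at 1 + k1 r^2 times it, then the intrinsics apply), "R" (3x3) and "t" (3): a world point X has camera coordinates R X + t; the wrist camera has in their place "mount" (4x4, takes a point from camera to tool coordinates, whose origin is the TCP and whose axes are the flange's). Camera axes: x right, y down, z forward; pixel columns grow to the right and rows downward; lengths in m; the calibration is good to about 2 mm. A picture is of the moment at which its call begins: read the wrist's pose just before it. There is no depth.
- r.job_done(): hands the job in; it is judged then, once.
The state is a dict: "time_s": time; "joint_positions": joint angles; "joint_vel": joint speeds; "joint_torque": joint torques, N m; "ee_pos": TCP position; "ee_rot": TCP orientation; "wrist_force": force on the tool from outside, world axes, zero at the start; "torque": the same for the moment, N m; "gripper_width": finger opening in m; "gripper_force": force on a finger pad.
Only numpy, scipy, OpenCV 4.12 (cv2) and the standard library are available. Lean on these libraries where they do the work, as an engineer would, in place of code of your own. Each camera call takes 0.05 s, during which the arm holds its last target. There are 200 camera calls.

## Working session

There is one attempt and no reset: what is moved stays moved. The work goes in short steps, Python scripts to look and compute and a tool call to move; the robot and the scene stay as the last step left them, time stands still between calls to the robot, and variables do not carry over. Pictures are saved under pics/ and viewed, at most 14 in all, crops included, and the job is handed in when it is done.

Besides the shell and the picture viewer there is one more tool, called by a JSON object that holds its "fn" and its "kwargs". move_arm: Moves the arm, as the interface text tells. Its arguments: {"type":"object","properties":{"rows":{"type":"array"},"force":{"type":"number"}},"required":["rows"]}

```bash
ls; mkdir -p pics
cat > h.py <<'E'
import numpy as np, cv2
from cell import get_state, viewer, r
from scipy.spatial.transform import Rotation as Ro
def shot(name, fn):
    s=get_state(); d=viewer.get_image(name); cv2.imwrite(f'pics/{fn}.png',d['img'])
    if 'mount' in d:
        M=np.array(d['mount']); Rt=Ro.from_quat(s['ee_rot']).as_matrix(); p=np.array(s['ee_pos'])
        Rc=Rt@M[:3,:3]; c=Rt@M[:3,3]+p; R=Rc.T; t=-R@c
    else: R=np.array(d['R']); t=np.array(d['t'])
    np.savez(f'pics/{fn}.npz',K=d['camera_matrix'],k1=d['k1'],R=R,t=t)
    return d['img']
def cam(fn):
    z=np.load(f'pics/{fn}.npz'); return z['K'],float(z['k1']),z['R'],z['t']
def px(fn,u,v,h):
    K,k,R,t=cam(fn); d=np.array([(u-K[0,2])/K[0,0],(v-K[1,2])/K[1,1]]); x=d.copy()
    for _ in range(30): x=d/(1+k*(x@x))
    ray=R.T@np.array([x[0],x[1],1]); c=-R.T@t
    return c+ray*(h-c[2])/ray[2]
def proj(fn,X):
    K,k,R,t=cam(fn); y=R@np.array(X)+t; x=y[:2]/y[2]; x=x*(1+k*(x@x)); return K[0,0]*x[0]+K[0,2],K[1,1]*x[1]+K[1,2]
E
python3 - <<'E'
from h import *
shot('top','top0'); shot('scene','sc0')
print(get_state()['ee_pos'],[-c[2].T@c[3] if 0 else -c[2].T@c[3] for c in (cam('top0'),cam('sc0'))])
E
```

```text
pics
[ 0.28038648 -0.61341598  0.23040074] [array([0.37496946, 0.03099625, 0.91813633]), array([-0.12557577,  0.42287052,  0.87163326])]
```

View pics/top0.png

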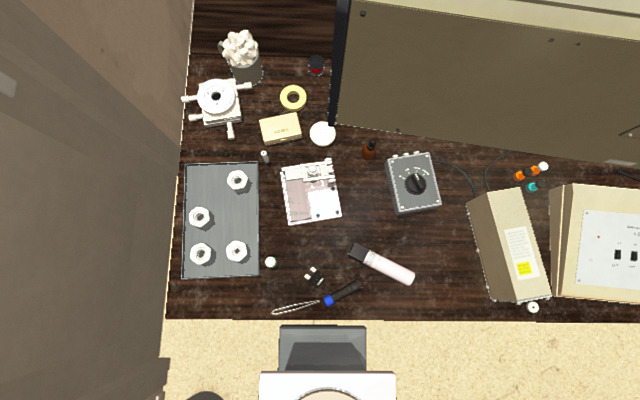

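View pics/sc0.png

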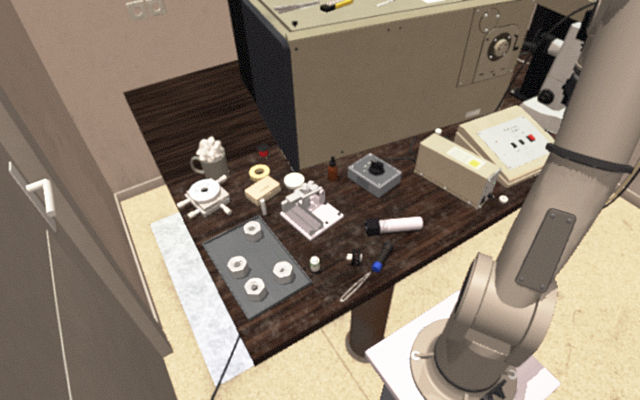

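The top view shows the tray around (220,220) with four nuts, mount (311,192), controller (413,183) and collimator (382,265) with its block at (357,252). Next I'll measure and zoom.

Run:
```python
from h import *
def P(l,u,v,h): print(l,np.round(px('top0',u,v,h),4))
for c,h in [((184,163),.012),((258,162),.012),((260,276),.012),((181,278),.012)]: P('tray',*c,h)
for c in [(237,180),(199,217),(201,254),(236,252)]: P('nut',*c,.037)
for c in [(281,168),(333,159),(341,216),(289,224)]: P('mount',*c,.012)
for c in [(387,160),(432,151),(441,205),(397,214)]: P('ctl',*c,.05)
P('block',358,253,.018);P('nose',411,278,.018)
P('post',265,153,.061);P('obj',271,262,.05);P('bottle',369,147,.094)
im=cv2.imread('pics/top0.png')
a=cv2.resize(im[140:300,260:450],None,fx=4.2,fy=3.7,interpolation=cv2.INTER_CUBIC)
cv2.imwrite('pics/c1.png',a[:600,:800])
im=cv2.imread('pics/sc0.png')
a=cv2.resize(im[140:290,240:440],None,fx=4,fy=4,interpolation=cv2.INTER_CUBIC); cv2.imwrite('pics/c2.png',a)
```

```text
tray [0.651  0.3708 0.012 ]
tray [0.6574 0.1835 0.012 ]
tray [0.3701 0.1652 0.012 ]
tray [0.364  0.3532 0.012 ]
nut [0.6022 0.2287 0.037 ]
nut [0.5085 0.3143 0.037 ]
nut [0.4201 0.3026 0.037 ]
nut [0.4256 0.2208 0.037 ]
mount [0.6425 0.124  0.012 ]
mount [ 0.6693 -0.0097  0.012 ]
mount [ 0.5199 -0.0308  0.012 ]
mount [0.4978 0.0991 0.012 ]
ctl [ 0.657 -0.143  0.05 ]
ctl [ 0.6828 -0.2573  0.05  ]
ctl [ 0.5446 -0.273   0.05  ]
ctl [ 0.5207 -0.1643  0.05  ]
block [ 0.4276 -0.0724  0.018 ]
nose [ 0.3689 -0.2011  0.018 ]
post [0.6654 0.1593 0.061 ]
obj [0.4026 0.1355 0.05  ]
bottle [ 0.6742 -0.0917  0.094 ]
```

View pics/c1.png

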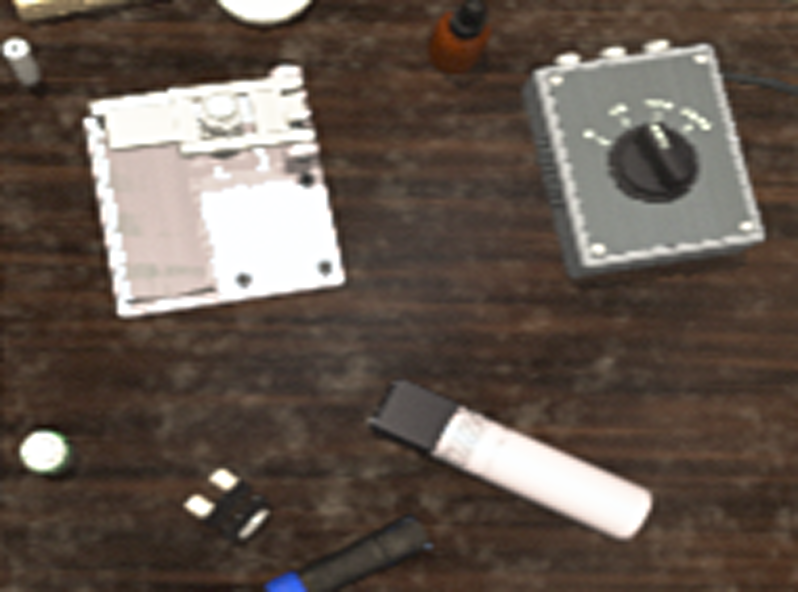

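View pics/c2.png

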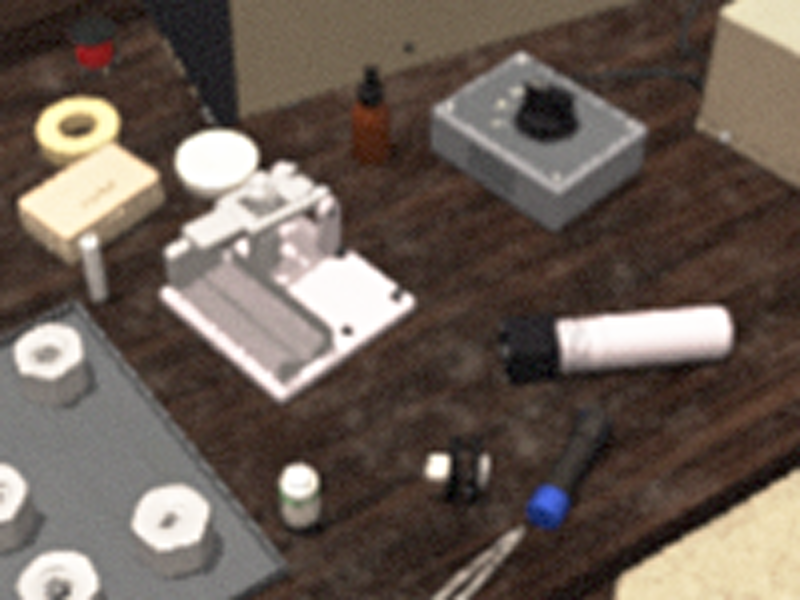

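The crops show that the V is on the mount's left (+y) side under the strap, with the stud at about (218,112) in crop 1. The knob is at crop (653,160), its pointer towards the three-dot mark. The bystanders are clear of the collimator. I'll take the wrist pose, then go over the knob.

Run:
```python
from h import *
s=get_state(); print(Ro.from_quat(s['ee_rot']).as_matrix().round(3), s['joint_positions'],s['gripper_width'])
print(px('top0',415.5,183.2,.08), px('top0',311.9,170.3,.1))
d=viewer.get_image('wrist'); print(np.round(d['mount'],3))
```

```text
[[ 0.909  0.416 -0.001]
 [ 0.416 -0.909  0.001]
 [-0.    -0.002 -1.   ]] [ 1.03388754  0.47775828  0.02239292  1.55634266 -0.01147594  1.10933151
 -0.08312038] 0.0852820713958719
[ 0.59078321 -0.20397092  0.08      ] [0.61235935 0.04319532 0.1       ]
[[ 0.001 -0.945 -0.327  0.083]
 [ 1.     0.001  0.    -0.001]
 [-0.    -0.327  0.945 -0.143]
 [ 0.     0.     0.     1.   ]]
```

{"fn": "move_arm", "kwargs": {"rows": [{"delta_pos": [0, 30, 30], "roll": 0, "jaw": 0}, {"delta_pos": [35, 45, 10], "roll": -5, "jaw": 0}, {"delta_pos": [45, 50, 0], "roll": -5, "jaw": 0}, {"delta_pos": [45, 50, 0], "roll": -5, "jaw": 0}, {"delta_pos": [45, 50, 0], "roll": -5, "jaw": 0}, {"delta_pos": [45, 50, 0], "roll": -5, "jaw": 0}, {"delta_pos": [45, 50, 0], "roll": -5, "jaw": 0}, {"delta_pos": [45, 50, -20], "roll": 0, "jaw": 0}, {"delta_pos": [5, 35, -20], "roll": 0, "jaw": 0}, {"delta_pos": [0, 0, 0], "roll": 0, "jaw": 0}]}}

```text
time_s: 1.4
ee_pos: [0.5698, -0.2223, 0.2313]
ee_rot: [0.999, -0.044, -0.002, -0.001]
wrist_force: [-0.7, -0.5, 0.7]
gripper_width: 0.0853
gripper_force: 0.0
```

Run:
```python
from h import *
a=shot('wrist','w1'); s=get_state(); print(s['ee_pos'],s['joint_positions'],Ro.from_quat(s['ee_rot']).as_matrix()[:,0])
print(proj('w1',[.591,-.204,.086]))
```

```text
[ 0.56957898 -0.225391    0.23244412] [ 0.33246958  0.37707037 -0.07473155  1.70444654  0.0311154   1.06352666
 -1.41478947] [ 0.99578866 -0.091652   -0.00220444]
(np.float64(298.4119811476568), np.float64(164.5465201305662))
```

View pics/w1.png

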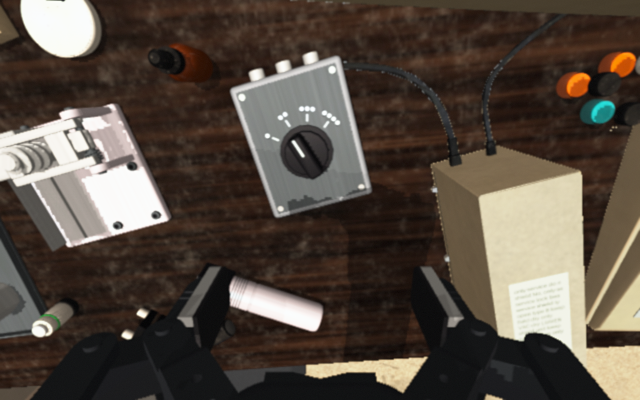

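The pointer's white line at (298,150) points at the two-dot mark (284,118). The bar's centre is about (307,154).

Run:
```python
from h import *
print(px('w1',307,154,.086), 'ends',px('w1',291,135,.086),px('w1',325,175,.086))
c=[px('w1',*p,.05) for p in [(232,91),(341,57),(371,190),(276,217)]]; print(np.round(c,4),np.mean(c,0))
for a,b in [(2,1),(3,0)]: v=c[b]-c[a]; print(np.degrees(np.arctan2(v[1],v[0])),np.linalg.norm(v))
for a,b in [(1,0),(2,3)]: v=c[b]-c[a]; print(np.degrees(np.arctan2(-v[0],v[1])),np.linalg.norm(v))
print('mount',*[np.round(px('w1',*p,.012),4) for p in [(169,219),(124,106),(63,249)]])
```

```text
[ 0.59997698 -0.21281021  0.086     ] ends [ 0.61805769 -0.20037808  0.086     ] [ 0.57909235 -0.22743727  0.086     ]
[[ 0.6595 -0.1455  0.05  ]
 [ 0.68   -0.251   0.05  ]
 [ 0.5494 -0.2742  0.05  ]
 [ 0.5275 -0.17    0.05  ]] [ 0.60408975 -0.21017958  0.05      ]
10.099039104450409 0.1326459587439728
10.517329542057892 0.1342284323771163
10.984308178503117 0.10739743763343358
11.842183299330983 0.10645394925045645
mount [ 0.5215 -0.0331  0.012 ] [ 0.6547 -0.0174  0.012 ] [0.4932 0.1071 0.012 ]
```

{"fn": "move_arm", "kwargs": {"rows": [{"delta_pos": [10, 4, -20], "roll": 10, "jaw": 0.3}, {"delta_pos": [10, 4, -20], "roll": 10, "jaw": 0.3}, {"delta_pos": [10, 4, -20], "roll": 10, "jaw": 0.3}, {"delta_pos": [0, 0, -20], "roll": 3.5, "jaw": 0.3}, {"delta_pos": [0, 0, -20], "roll": 0, "jaw": 0.3}, {"delta_pos": [0, 0, 0], "roll": 0, "jaw": 0.3}]}}

```text
time_s: 2.2
ee_pos: [0.5983, -0.2161, 0.132]
ee_rot: [0.971, 0.241, -0.001, -0.0]
wrist_force: [0.3, 0.3, 0.6]
gripper_width: 0.06
gripper_force: 0.0
```

Run:
```python
from h import *
a=shot('wrist','w2'); s=get_state(); print(s['ee_pos'],s['joint_positions'][-1],Ro.from_quat(s['ee_rot']).as_matrix()[:,0],s['gripper_width'])
```

```text
[ 0.59917727 -0.21598462  0.13317579] -0.935153696349752 [ 0.88346612  0.46849382 -0.00107131] 0.05981358278802274
```

View pics/w2.png

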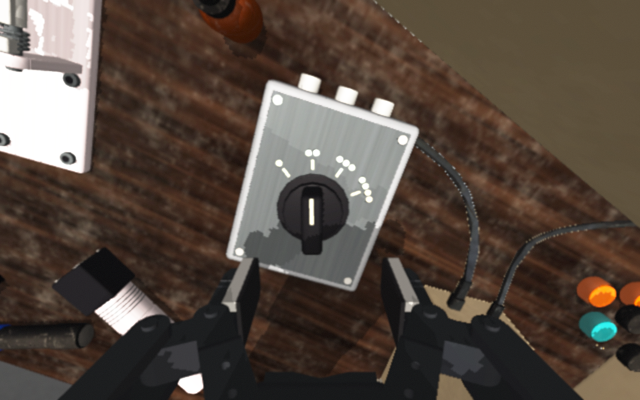

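The knob is aligned with the pointer up at the two-dot mark. The bar runs from (311,188) to (312,253).

Run:
```python
from h import *
print(px('w2',311.5,221,.086),px('w2',311.5,190,.086),px('w2',312,253,.086))
print('block',[px('w2',*p,.036).round(4) for p in [(96,249),(54,284),(93,327),(134,291)]])
```

```text
[ 0.60002933 -0.20815908  0.086     ] [ 0.61835687 -0.19863906  0.086     ] [ 0.57990386 -0.21898787  0.086     ]
block [array([ 0.4756, -0.0711,  0.036 ]), array([ 0.4263, -0.049 ,  0.036 ]), array([ 0.3969, -0.0901,  0.036 ]), array([ 0.4506, -0.1108,  0.036 ])]
```

{"fn": "move_arm", "kwargs": {"rows": [{"delta_pos": [0, 2, -20], "roll": 0, "jaw": 0.3}, {"delta_pos": [0, 1, -22], "roll": 0, "jaw": 0.3}, {"delta_pos": [0, 0, -23], "roll": 0, "jaw": 0.3}, {"delta_pos": [0, 0, 0], "roll": 0, "jaw": 0.3}]}}

```text
time_s: 2.75
ee_pos: [0.5983, -0.2115, 0.0665]
ee_rot: [0.97, 0.243, -0.002, -0.001]
wrist_force: [-0.3, 0.1, -0.3]
gripper_width: 0.0596
gripper_force: 0.0
```

{"fn": "move_arm", "kwargs": {"rows": [{"delta_pos": [1, 3, 0], "roll": 0, "jaw": 0.85}, {"delta_pos": [0, 0, 0], "roll": 0, "jaw": 1}, {"delta_pos": [0, 0, 0], "roll": 0, "jaw": 1}, {"delta_pos": [0, 0, 0], "roll": 8, "jaw": 1}, {"delta_pos": [0, 0, 0], "roll": 9, "jaw": 1}, {"delta_pos": [0, 0, 0], "roll": 9, "jaw": 1}, {"delta_pos": [0, 0, 0], "roll": 9, "jaw": 1}, {"delta_pos": [0, 0, 0], "roll": 1, "jaw": 1}, {"delta_pos": [0, 0, 0], "roll": 0, "jaw": 1}], "force": 40}}

```text
time_s: 3.88
ee_pos: [0.5997, -0.2066, 0.0697]
ee_rot: [0.847, 0.531, -0.0, -0.002]
wrist_force: [-8.5, 7.1, 11.5]
gripper_width: 0.0129
gripper_force: 40.7
```

Run:
```python
from h import *
s=get_state(); x=Ro.from_quat(s['ee_rot']).as_matrix()[:,0]; print(np.degrees(np.arctan2(x[1],x[0])),s['wrist_force'],s['torque'],s['gripper_width'],s['ee_pos'])
```

```text
64.12724147545804 [-8.5203398   7.07783727 11.54700623] [ 1.37501563  1.58487419 -0.02704186] 0.01289932731172542 [ 0.59965627 -0.20664079  0.06971912]
```

{"fn": "move_arm", "kwargs": {"rows": [{"delta_pos": [0, 0, 0], "roll": 0, "jaw": 0.4}, {"delta_pos": [0, 0, 10], "roll": 0, "jaw": 0.1}, {"delta_pos": [0, 0, 40], "roll": 0, "jaw": 0}, {"delta_pos": [-20, 20, 50], "roll": 0, "jaw": 0}, {"delta_pos": [-35, 25, 20], "roll": 0, "jaw": 0}, {"delta_pos": [-35, 28, 0], "roll": 0, "jaw": 0}, {"delta_pos": [-35, 28, 0], "roll": 0, "jaw": 0}, {"delta_pos": [-35, 26, 0], "roll": 0, "jaw": 0}, {"delta_pos": [-8, 0, 0], "roll": 0, "jaw": 0}, {"delta_pos": [0, 0, 0], "roll": 0, "jaw": 0}]}}

```text
time_s: 5.12
ee_pos: [0.4334, -0.0829, 0.1893]
ee_rot: [0.848, 0.53, 0.001, 0.001]
wrist_force: [0.1, -0.5, 0.0]
gripper_width: 0.0853
gripper_force: 0.0
```

Run:
```python
from h import *
a=shot('wrist','w3'); s=get_state(); x=Ro.from_quat(s['ee_rot']).as_matrix()[:,0]; print(np.degrees(np.arctan2(x[1],x[0])),s['ee_pos'],s['joint_positions'][-1])
```

```text
63.997613337115965 [ 0.43394165 -0.08299921  0.18920147] -0.5073588542467731
```

View pics/w3.png

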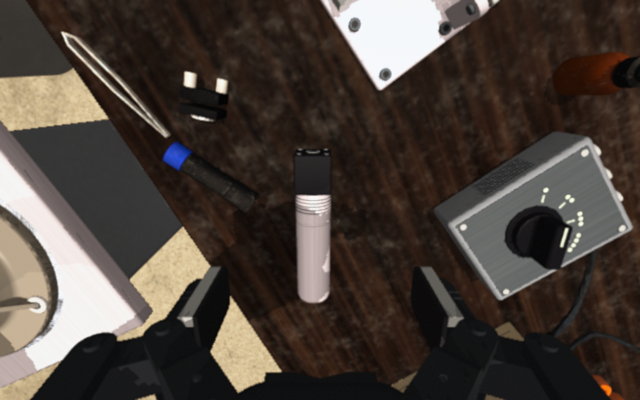

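The collimator stands almost vertical at u≈312, with the block from (295,150) to (330,194). I'll zoom on the knob to check the click.

Run:
```python
from h import *
print('blk',[px('w3',*p,.036).round(4) for p in [(295,155),(330,155),(330,194),(295,194)]],'nose',px('w3',314,300,.018))
a=px('w3',312.5,174,.036);b=px('w3',314,290,.036);v=a-b;print(a,np.degrees(np.arctan2(v[1],v[0])))
print('mount',px('w3',379,90,.012))
im=cv2.imread('pics/w3.png')[170:310,480:640]; cv2.imwrite('pics/c3.png',cv2.resize(im,None,fx=4,fy=4,interpolation=cv2.INTER_CUBIC))
for th in (-.9,-.3,.3):
  y=.188-th; c=np.array([.600,-.2083]); d=np.array([np.cos(y),np.sin(y)])*.021
  print(th,proj('w3',[*(c+d),.086]),proj('w3',[*(c-d),.086]))
```

```text
blk [array([ 0.4239, -0.0469,  0.036 ]), array([ 0.4532, -0.0611,  0.036 ]), array([ 0.4369, -0.0956,  0.036 ]), array([ 0.4063, -0.0807,  0.036 ])] nose [ 0.36304725 -0.20937413  0.018     ]
[ 0.4304499  -0.07027351  0.036     ] 64.35728851104054
mount [ 0.5197443  -0.03014439  0.012     ]
-0.9 (np.float64(570.5064874565021), np.float64(222.56400861015047)) (np.float64(556.6377532591728), np.float64(267.32659911498956))
-0.3 (np.float64(583.7687819327389), np.float64(227.07795292482157)) (np.float64(543.9031073663235), np.float64(263.167606930994))
0.3 (np.float64(589.6329453929852), np.float64(238.0316693236009)) (np.float64(537.7143144559686), np.float64(252.84239000510047))
```

View pics/c3.png

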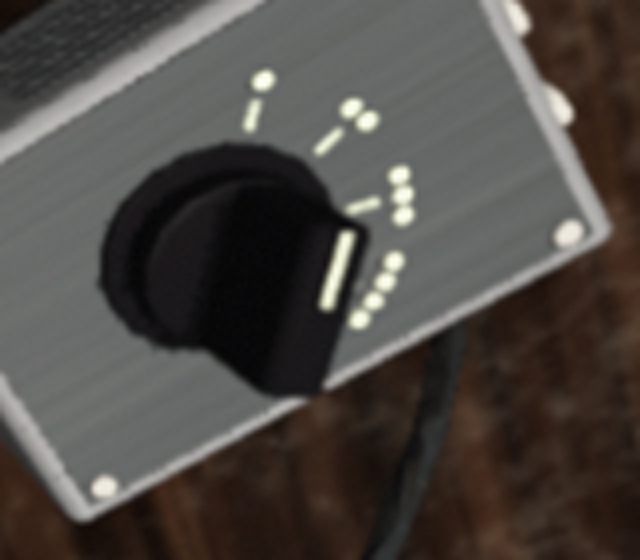

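The bar's outline matches the −0.9 click, so the selector is on standby. Next I'll pick up the collimator block.

{"fn": "move_arm", "kwargs": {"rows": [{"delta_pos": [-2, 6, -60], "roll": 0.4, "jaw": 0}, {"delta_pos": [-2, 6, -50], "roll": 0, "jaw": 0}, {"delta_pos": [0, 0, -45], "roll": 0, "jaw": 0}, {"delta_pos": [0, 0, -28], "roll": 0, "jaw": 0}, {"delta_pos": [0, 0, 0], "roll": 0, "jaw": 0.3}, {"delta_pos": [0, 0, 0], "roll": 0, "jaw": 0.6}, {"delta_pos": [0, 0, 0], "roll": 0, "jaw": 1}, {"delta_pos": [0, 0, 0], "roll": 0, "jaw": 1}, {"delta_pos": [0, 0, 0], "roll": 0, "jaw": 1}], "force": 60}}

```text
time_s: 6.3
ee_pos: [0.4303, -0.0705, 0.0069]
ee_rot: [0.846, 0.533, 0.001, 0.001]
wrist_force: [0.2, -0.8, 6.6]
gripper_width: 0.0351
gripper_force: 60.6
```

{"fn": "move_arm", "kwargs": {"rows": [{"delta_pos": [0, 0, 20], "roll": 0, "jaw": 1}, {"delta_pos": [0, 0, 50], "roll": 0, "jaw": 1}, {"delta_pos": [0, 0, 50], "roll": 0, "jaw": 1}, {"delta_pos": [0, 0, 50], "roll": 10, "jaw": 1}, {"delta_pos": [0, 0, 0], "roll": 10, "jaw": 1}, {"delta_pos": [0, 10, 0], "roll": 10.6, "jaw": 1}, {"delta_pos": [0, 15, 0], "roll": 10.6, "jaw": 1}, {"delta_pos": [0, 20, 0], "roll": 10.6, "jaw": 1}, {"delta_pos": [0, 20, 0], "roll": 10.6, "jaw": 1}, {"delta_pos": [0, 20, 0], "roll": 10.6, "jaw": 1}]}}

```text
time_s: 7.55
ee_pos: [0.4283, 0.0153, 0.1759]
ee_rot: [0.36, 0.933, -0.0, 0.0]
wrist_force: [0.1, -0.6, -1.9]
gripper_width: 0.0351
gripper_force: 60.7
```

{"fn": "move_arm", "kwargs": {"rows": [{"delta_pos": [0, 20, 0], "roll": 10.6, "jaw": 1}, {"delta_pos": [0, 20, 0], "roll": 10.6, "jaw": 1}, {"delta_pos": [0, 15, 0], "roll": 10.6, "jaw": 1}, {"delta_pos": [0, 0, 0], "roll": 10.6, "jaw": 1}, {"delta_pos": [0, 0, 0], "roll": 10.4, "jaw": 1}, {"delta_pos": [0, 0, 0], "roll": 0, "jaw": 1}]}}

```text
time_s: 8.3
ee_pos: [0.4284, 0.0696, 0.1757]
ee_rot: [-0.089, 0.996, -0.0, -0.0]
wrist_force: [0.7, 0.0, -2.8]
gripper_width: 0.0349
gripper_force: 60.7
```

Run:
```python
from h import *
a=shot('wrist','w4'); s=get_state(); x=Ro.from_quat(s['ee_rot']).as_matrix()[:,0]; print(np.degrees(np.arctan2(x[1],x[0])),s['ee_pos'],s['joint_positions'][-1],s['gripper_width'])
```

```text
-169.97610975964983 [0.42849155 0.06952895 0.17561932] 1.1617363368033724 0.03559738509586986
```

View pics/w4.png

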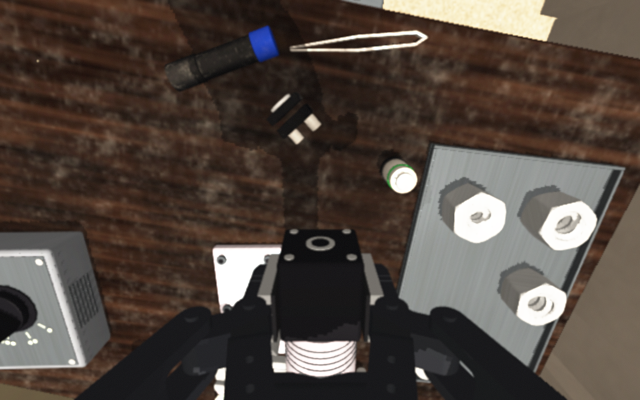

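The collimator is held with the block end at (320,280). The mount's near corner is at (214,246). I'll fit the mount pose from all the corners seen so far.

Run:
```python
from h import *
from scipy.optimize import least_squares
C={'--':(-.071,-.068),'+-':(.071,-.068),'-+':(-.071,.068),'++':(.071,.068)}
obs=[('top0','++',281,168),('top0','+-',333,159),('top0','--',341,216),('top0','-+',289,224),('w1','--',169,219),('w1','-+',63,249),('w3','--',379,90),('w4','--',214,246),('w2','--',86,172)]
def f(p,full=False):
    o=[]
    for n,c,u,v in obs:
        w=.4 if n!='top0' else 1
        a,b=C[c]; X=[p[0]+a*np.cos(p[2])-b*np.sin(p[2]),p[1]+a*np.sin(p[2])+b*np.cos(p[2]),.012]
        q=proj(n,X); o+= [w*(q[0]-u),w*(q[1]-v)]
    return np.array(o)
s=least_squares(f,[.578,.048,.17],loss='soft_l1'); p=s.x; print(p,np.degrees(p[2])); print(f(p).reshape(-1,2).round(1))
T=lambda a,b:(p[0]+a*np.cos(p[2])-b*np.sin(p[2]),p[1]+a*np.sin(p[2])+b*np.cos(p[2]))
print('stud',T(.036,0),'seat',T(.055,.048)); st=T(.036,0)
for n in('top0','sc0','w1'): print(n,proj(n,[*st,.1]))
im=cv2.imread('pics/w1.png')[90:260,0:180]; cv2.imwrite('pics/c4.png',cv2.resize(im,None,fx=3.5,fy=3.5,interpolation=cv2.INTER_CUBIC))
```

```text
[0.5802803  0.04642191 0.15527559] 8.896636024980305
[[-0.3  1. ]
 [ 0.   3.1]
 [ 0.4 -0.3]
 [-1.4 -0.8]
 [-0.4  0.3]
 [ 0.7 -2. ]
 [ 0.6  0.5]
 [-1.3  1.3]
 [-1.4  0.4]]
stud (np.float64(0.6158471793181595), np.float64(0.05198940060108157)) seat (np.float64(0.6271952750565595), np.float64(0.10235030531011263))
top0 (np.float64(308.14450193257125), np.float64(168.7868833454015))
sc0 (np.float64(302.5868182806974), np.float64(185.67698854621074))
w1 (np.float64(-3.330586695807824), np.float64(164.4029238513157))
```

View pics/c4.png

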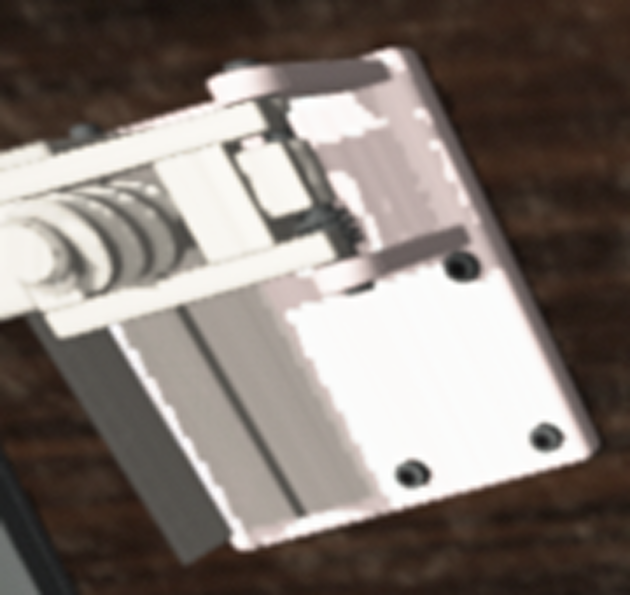

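The zoom shows the V's groove line from (51,179) to (86,236), the stud tip near (7,161), and the plate corners at (171,220) and (116,105). I'll refit with these.

Run:
```python
from h import *
from scipy.optimize import least_squares
obs=[('top0',.071,-.068,.012,333,159),('top0',-.071,-.068,.012,341,216),('top0',.036,0,.1,311.9,170.3),
('w1',-.071,-.068,.012,171,220),('w1',.071,-.068,.012,116,105),('w1',-.071,.068,.0,53,250.5),('w1',.036,0,.1,7,161),
('w3',-.071,-.068,.012,379,90),('w4',-.071,-.068,.012,214,246),('w2',-.071,-.068,.012,86,172)]
def T(p,a,b):return (p[0]+a*np.cos(p[2])-b*np.sin(p[2]),p[1]+a*np.sin(p[2])+b*np.cos(p[2]))
def f(p):
    o=[]
    for n,a,b,h,u,v in obs:
        w=.5 if n!='top0' else 1
        q=proj(n,[*T(p,a,b),h]); o+= [w*(q[0]-u),w*(q[1]-v)]
    return np.array(o)
s=least_squares(f,[.578,.048,.17],loss='soft_l1'); p=s.x; print(p,np.degrees(p[2])); print(f(p).reshape(-1,2).round(1))
print('stud',T(p,.036,0),'seat',T(p,.055,.048))
a,b=px('w1',51,179,.0165),px('w1',86,236,.0165); 
for q in(a,b):
  d=q[:2]-p[:2]; c,si=np.cos(p[2]),np.sin(p[2]); print('groove in mount',d[0]*c+d[1]*si,-d[0]*si+d[1]*c)
v=a-b; print(np.degrees(np.arctan2(v[1],v[0])), 'studw1',px('w1',7,161,.1))
print('obj end in tool: block end centre w4', px('w4',320,244,.19))
```

```text
[0.58025451 0.04572227 0.14110329] 8.084622943339069
[[ 0.7  3.4]
 [ 0.3  0.1]
 [-3.2 -1.5]
 [-1.4  0.3]
 [ 0.6 -1.9]
 [ 9.2 -5.6]
 [-4.5  1.6]
 [ 0.2  0.8]
 [-1.5  1.1]
 [-2.1  1.1]]
stud (np.float64(0.6158967226058873), np.float64(0.050785145209015344)) seat (np.float64(0.6279573847576663), np.float64(0.10098016915024528))
groove in mount 0.008437168787279571 0.038660768686988436
groove in mount -0.066301394092672 0.03347357242632404
12.054844016308916 studw1 [0.61800834 0.04223907 0.1       ]
obj end in tool: block end centre w4 [0.40684083 0.06605886 0.19      ]
```

Run:
```python
from h import *
from scipy.optimize import least_squares
obs=[('top0',.071,-.068,.012,333,159),('top0',-.071,-.068,.012,341,216),('top0',.036,None,.1,311.9,170.3),
('w1',-.071,-.068,.012,171,220),('w1',.071,-.068,.012,116,105),('w1',.036,None,.1,7,161),
('w3',-.071,-.068,.012,379,90),('w4',-.071,-.068,.012,214,246),('w2',-.071,-.068,.012,86,172),
('top0',-.071,.068,.012,289,224),('sc0',-.071,-.068,.012,343,214),('sc0',-.071,.068,.012,311,239),('sc0',.036,None,.1,306,189)]
def T(p,a,b):return (p[0]+a*np.cos(p[2])-b*np.sin(p[2]),p[1]+a*np.sin(p[2])+b*np.cos(p[2]))
def f(p):
    o=[]
    for n,a,b,h,u,v in obs:
        b=0 if b is None else b+p[3]
        w=.5 if n[0]=='w' else 1
        q=proj(n,[*T(p,a,b),h]); o+= [w*(q[0]-u),w*(q[1]-v)]
    for uv in((51,179),(86,236)):
        q=px('w1',*uv,.0165)[:2]-p[:2]; o+=[300*(-q[0]*np.sin(p[2])+q[1]*np.cos(p[2])-.048),0]
    return np.array(o)
s=least_squares(f,[.578,.038,.17,.013],loss='soft_l1'); p=s.x; print(p,np.degrees(p[2])); print(f(p).reshape(-1,2).round(1))
print('stud',T(p,.036,0),'seat',T(p,.055,.048),'home block',T(p,.055-.144,.048),'pre',T(p,.055-.204,.048))
```

```text
[0.58008784 0.03648262 0.17060338 0.00986639] 9.774853646281718
[[-0.4  3.5]
 [ 0.8 -0. ]
 [ 0.3 -1.3]
 [-0.9  0.1]
 [-0.7 -1.7]
 [ 0.4  1.4]
 [ 0.7  1.3]
 [-2.1  1.2]
 [-1.2  1.2]
 [-0.8  0.3]
 [ 1.3  0.6]
 [-0.9 -0.7]
 [-0.6 -4.5]
 [-0.2  0. ]
 [-1.1  0. ]]
stud (np.float64(0.6155652097334957), np.float64(0.04259459416951807)) seat (np.float64(0.6261400813332249), np.float64(0.09312351747735476)) home block (np.float64(0.48423060043242705), np.float64(0.06867562941997657)) pre (np.float64(0.42510165005709466), np.float64(0.05848900939606898))
```

{"fn": "move_arm", "kwargs": {"rows": [{"delta_pos": [0, -5, -20], "roll": 0, "jaw": 1}, {"delta_pos": [0, -5.5, -40], "roll": 0, "jaw": 1}, {"delta_pos": [0, 0, -40], "roll": 0, "jaw": 1}, {"delta_pos": [0, 0, -20], "roll": 0, "jaw": 1}, {"delta_pos": [0, 0, -15], "roll": 0, "jaw": 1}, {"delta_pos": [0, 0, -5], "roll": 0, "jaw": 1}, {"delta_pos": [0, 0, 0], "roll": 0, "jaw": 1}]}}

```text
time_s: 9.22
ee_pos: [0.4289, 0.0594, 0.0357]
ee_rot: [-0.089, 0.996, -0.0, -0.0]
wrist_force: [0.4, 0.0, -0.9]
gripper_width: 0.0354
gripper_force: 65.4
```

{"fn": "move_arm", "kwargs": {"rows": [{"delta_pos": [0, 0, -1.5], "roll": 0, "jaw": 1}, {"delta_pos": [0, 0, -1.5], "roll": 0, "jaw": 1}, {"delta_pos": [0, 0, 0], "roll": 0, "jaw": 1}]}}

```text
time_s: 9.6
ee_pos: [0.4291, 0.0593, 0.0327]
ee_rot: [-0.089, 0.996, -0.0, 0.0]
wrist_force: [0.6, -1.5, -2.3]
gripper_width: 0.035
gripper_force: 65.4
```

{"fn": "move_arm", "kwargs": {"rows": [{"delta_pos": [0, 0, -1], "roll": 0, "jaw": 1}, {"delta_pos": [0, 0, 0], "roll": 0, "jaw": 1}]}}

```text
time_s: 9.85
ee_pos: [0.4292, 0.059, 0.0317]
ee_rot: [-0.089, 0.996, -0.0, 0.0]
wrist_force: [-1.1, -3.2, 3.2]
gripper_width: 0.0351
gripper_force: 66.2
```

{"fn": "move_arm", "kwargs": {"rows": [{"delta_pos": [0, 0, -1], "roll": 0, "jaw": 1}, {"delta_pos": [0, 0, 0], "roll": 0, "jaw": 1}]}}

```text
time_s: 10.1
ee_pos: [0.4293, 0.0588, 0.0309]
ee_rot: [-0.089, 0.996, -0.001, 0.0]
wrist_force: [-2.2, -4.8, 9.0]
gripper_width: 0.0349
gripper_force: 66.8
```

{"fn": "move_arm", "kwargs": {"rows": [{"delta_pos": [0, -1.5, 0.3], "roll": 0, "jaw": 1}, {"delta_pos": [8, 1.4, 0], "roll": 0, "jaw": 1}, {"delta_pos": [8, 1.4, 0], "roll": 0, "jaw": 1}, {"delta_pos": [8, 1.4, 0], "roll": 0, "jaw": 1}, {"delta_pos": [8, 1.4, 0], "roll": 0, "jaw": 1}, {"delta_pos": [8, 1.4, 0], "roll": 0, "jaw": 1}, {"delta_pos": [5, 0.9, 0], "roll": 0, "jaw": 1}, {"delta_pos": [0, 0, 0], "roll": 0, "jaw": 1}]}}

```text
time_s: 11.1
ee_pos: [0.4698, 0.0649, 0.0302]
ee_rot: [-0.09, 0.996, -0.002, -0.004]
wrist_force: [-13.6, -3.4, 15.5]
gripper_width: 0.0351
gripper_force: 68.0
```

{"fn": "move_arm", "kwargs": {"rows": [{"delta_pos": [3, 0.5, 0], "roll": 0, "jaw": 1}, {"delta_pos": [3, 0.5, 0], "roll": 0, "jaw": 1}, {"delta_pos": [0, 0, 0], "roll": 0, "jaw": 1}]}}

```text
time_s: 11.48
ee_pos: [0.4742, 0.0656, 0.0301]
ee_rot: [-0.09, 0.996, -0.002, -0.005]
wrist_force: [-18.9, -4.5, 21.9]
gripper_width: 0.035
gripper_force: 68.8
```

{"fn": "move_arm", "kwargs": {"rows": [{"delta_pos": [0, 0, 1.5], "roll": 0, "jaw": 1}, {"delta_pos": [0, 0, 0], "roll": 0, "jaw": 1}]}}

```text
time_s: 11.72
ee_pos: [0.4802, 0.0673, 0.0322]
ee_rot: [-0.09, 0.996, 0.0, 0.0]
wrist_force: [0.6, 0.2, -1.4]
gripper_width: 0.0347
gripper_force: 65.8
```

{"fn": "move_arm", "kwargs": {"rows": [{"delta_pos": [3, 0.5, 0], "roll": 0, "jaw": 1}, {"delta_pos": [0, 0, 0], "roll": 0, "jaw": 1}]}}

```text
time_s: 11.98
ee_pos: [0.4834, 0.0676, 0.0322]
ee_rot: [-0.089, 0.996, 0.0, 0.0]
wrist_force: [0.2, 0.2, -1.9]
gripper_width: 0.0353
gripper_force: 65.8
```

Friction was the cause. Now it moves free, so I continue to the stop.

{"fn": "move_arm", "kwargs": {"rows": [{"delta_pos": [2, 0.3, 0], "roll": 0, "jaw": 1}, {"delta_pos": [0, 0, 0], "roll": 0, "jaw": 1}]}}

```text
time_s: 12.22
ee_pos: [0.4851, 0.0677, 0.0323]
ee_rot: [-0.089, 0.996, 0.0, 0.0]
wrist_force: [-0.2, 0.0, -1.3]
gripper_width: 0.035
gripper_force: 65.8
```

{"fn": "move_arm", "kwargs": {"rows": [{"delta_pos": [2, 0.3, 0], "roll": 0, "jaw": 1}, {"delta_pos": [0, 0, 0], "roll": 0, "jaw": 1}]}}

```text
time_s: 12.48
ee_pos: [0.4864, 0.0678, 0.0321]
ee_rot: [-0.089, 0.996, -0.0, -0.0]
wrist_force: [-1.7, -0.2, -2.3]
gripper_width: 0.0351
gripper_force: 65.7
```

{"fn": "move_arm", "kwargs": {"rows": [{"delta_pos": [2, 0.3, 0], "roll": 0, "jaw": 1}, {"delta_pos": [0, 0, 0], "roll": 0, "jaw": 1}]}}

```text
time_s: 12.72
ee_pos: [0.4864, 0.0676, 0.0316]
ee_rot: [-0.09, 0.996, -0.001, -0.002]
wrist_force: [-6.5, -1.1, 1.0]
gripper_width: 0.0352
gripper_force: 66.0
```

{"fn": "move_arm", "kwargs": {"rows": [{"delta_pos": [0, 0, -1], "roll": 0, "jaw": 1}, {"delta_pos": [0, 0, 0], "roll": 0, "jaw": 0.6}, {"delta_pos": [0, 0, 0], "roll": 0, "jaw": 0.3}, {"delta_pos": [0, 0, 0], "roll": 0, "jaw": 0}, {"delta_pos": [0, 0, 0], "roll": 0, "jaw": 0}, {"delta_pos": [0, 0, 50], "roll": 0, "jaw": 0}, {"delta_pos": [0, 0, 60], "roll": 0, "jaw": 0}, {"delta_pos": [40, -8, 55], "roll": 0, "jaw": 0}, {"delta_pos": [45, -9, 25], "roll": 0, "jaw": 0}, {"delta_pos": [44, -8, 0], "roll": 0, "jaw": 0}]}}

```text
time_s: 13.98
ee_pos: [0.6174, 0.0435, 0.2198]
ee_rot: [-0.089, 0.996, -0.0, 0.003]
wrist_force: [-0.0, 0.1, -0.0]
gripper_width: 0.0854
gripper_force: 0.0
```

{"fn": "move_arm", "kwargs": {"rows": [{"delta_pos": [0, 0, 0], "roll": 0, "jaw": 0}, {"delta_pos": [0, 0, 0], "roll": 0, "jaw": 0}]}}

```text
time_s: 14.22
ee_pos: [0.6135, 0.0444, 0.216]
ee_rot: [-0.09, 0.996, 0.0, -0.001]
wrist_force: [-0.5, 0.4, -0.9]
gripper_width: 0.0859
gripper_force: 0.0
```

Run:
```python
from h import *
a=shot('wrist','w5'); s=get_state(); x=Ro.from_quat(s['ee_rot']).as_matrix()[:,0]; print(np.degrees(np.arctan2(x[1],x[0])),s['ee_pos'],s['joint_positions'][-1])
```

```text
-169.65951405021968 [0.61320358 0.04454962 0.2161803 ] 1.2218716802421556
```

View pics/w5.png

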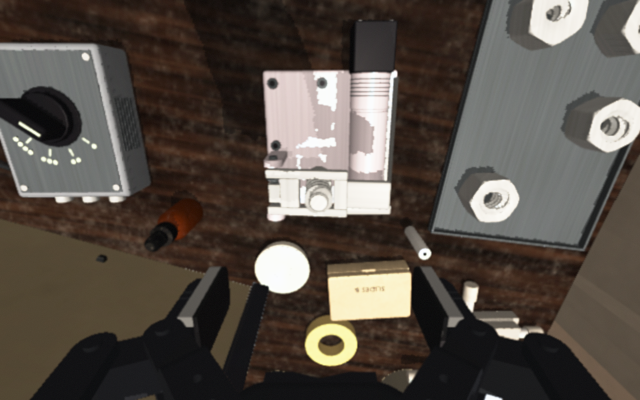

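The collimator lies in the V, with the block at (374,45) and the barrel running under the strap. The stud tip is at about (319,201), and nuts are at (494,199), (613,125) and (558,12).

Run:
```python
from h import *
im=cv2.imread('pics/w5.png'); g=cv2.cvtColor(im,6)
def hc(x0,y0,x1,y1,r0,r1,k=4):
    a=cv2.resize(g[y0:y1,x0:x1],None,fx=4,fy=4,interpolation=cv2.INTER_CUBIC)
    c=cv2.HoughCircles(a,cv2.HOUGH_GRADIENT,1.5,10,param1=100,param2=20,minRadius=4*r0,maxRadius=4*r1)
    return [] if c is None else [(x0+q[0]/4,y0+q[1]/4,q[2]/4) for q in c[0][:k]]
for c in hc(295,170,350,225,6,16,5): print('stud',np.round(c,1),px('w5',c[0],c[1],.1).round(4))
for u,v in((494,199),(613,125),(558,12)): print('nut',px('w5',u,v,.037).round(4))
print('blk top',[px('w5',*p,.060).round(4) for p in[(355,20),(396,20),(394,71),(352,71)]])
q=px('w5',374,45,.06);print(q)
cv2.imwrite('pics/c5.png',np.hstack([cv2.resize(im[150:230,260:340],(400,400),interpolation=cv2.INTER_CUBIC),cv2.resize(im[160:240,454:534],(400,400),interpolation=cv2.INTER_CUBIC)]))
```

```text
stud [319.2 199.1  14.1] [0.614  0.0442 0.1   ]
stud [318.1 202.8   7.6] [0.6176 0.0438 0.1   ]
stud [322.9 200.9  13. ] [0.6151 0.0476 0.1   ]
stud [316.2 200.9  15.8] [0.6162 0.042  0.1   ]
stud [318.8 196.1  11.2] [0.6115 0.0434 0.1   ]
nut [0.6015 0.2293 0.037 ]
nut [0.5094 0.314  0.037 ]
nut [0.4285 0.2217 0.037 ]
blk top [array([0.4693, 0.0477, 0.06  ]), array([0.4634, 0.0808, 0.06  ]), array([0.501 , 0.0891, 0.06  ]), array([0.5074, 0.0535, 0.06  ])]
[0.48446956 0.06740554 0.06      ]
```

View pics/c5.png

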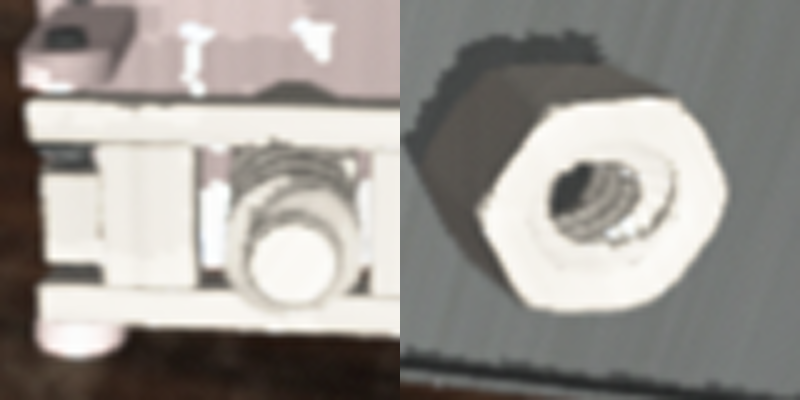

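The left crop shows the stud's core tip, converted to about (318.6,202.4) in full pixels. The right crop shows the nut's white hex top, which segments cleanly, so I'll fit centres and flats numerically.

```bash
cat > nut.py <<'E'
from h import *
def nut(fn,xy,z=.037,thr=200,win=45):
    g=cv2.cvtColor(cv2.imread(f'pics/{fn}.png'),6)
    u,v=map(int,proj(fn,[*xy,z])); m=np.zeros_like(g); m[max(0,v-win):max(0,v+win),max(0,u-win):max(0,u+win)]=1
    _,b=cv2.threshold(g*m,thr,255,0)
    cs,_=cv2.findContours(b,cv2.RETR_EXTERNAL,cv2.CHAIN_APPROX_NONE)
    if not cs: return None
    c=cv2.convexHull(max(cs,key=cv2.contourArea))[:,0]
    W=np.array([px(fn,a,bb,z)[:2] for a,bb in c])
    best=None
    for th in np.arange(0,60,.5):
        n=np.array([[np.cos(np.radians(th+k*60)),np.sin(np.radians(th+k*60))] for k in range(3)])
        p=W@n.T; hi,lo=p.max(0),p.min(0); w=hi-lo
        if best is None or w.sum()<best[0]:
            ctr=np.linalg.lstsq(n,(hi+lo)/2,rcond=None)[0]; best=(w.sum(),th,w,ctr)
    return 'ctr',best[3].round(4),'flat normals at',best[1],'+60k; widths',best[2].round(4)
E
python3 - <<'E'
from nut import *
for fn,l in(('w5',[(.602,.2295),(.5094,.314),(.4285,.2217)]),('w4',[(.5094,.314),(.42,.303),(.4285,.2217)])):
    for xy in l:
        for t in (190,225): print(fn,t,nut(fn,xy,thr=t))
E
```

```text
w5 190 ('ctr', array([0.6036, 0.2308]), 'flat normals at', np.float64(13.0), '+60k; widths', array([0.0462, 0.0468, 0.0465]))
w5 225 ('ctr', array([0.6035, 0.2306]), 'flat normals at', np.float64(13.0), '+60k; widths', array([0.0456, 0.0457, 0.0456]))
w5 190 ('ctr', array([0.5095, 0.3166]), 'flat normals at', np.float64(41.5), '+60k; widths', array([0.0463, 0.0466, 0.0465]))
w5 225 ('ctr', array([0.5095, 0.3167]), 'flat normals at', np.float64(41.0), '+60k; widths', array([0.0453, 0.0457, 0.0456]))
w5 190 ('ctr', array([0.431 , 0.2222]), 'flat normals at', np.float64(45.0), '+60k; widths', array([0.0441, 0.0467, 0.0403]))
w5 225 ('ctr', array([0.4337, 0.2226]), 'flat normals at', np.float64(9.5), '+60k; widths', array([0.033 , 0.0479, 0.0479]))
w4 190 ('ctr', array([0.5099, 0.3169]), 'flat normals at', np.float64(42.0), '+60k; widths', array([0.0475, 0.0471, 0.0475]))
w4 225 ('ctr', array([0.5099, 0.3169]), 'flat normals at', np.float64(42.0), '+60k; widths', array([0.047 , 0.0466, 0.0466]))
w4 190 ('ctr', array([0.4216, 0.3068]), 'flat normals at', np.float64(26.0), '+60k; widths', array([0.0477, 0.0474, 0.0473]))
w4 225 ('ctr', array([0.4215, 0.3068]), 'flat normals at', np.float64(27.5), '+60k; widths', array([0.047 , 0.0466, 0.0463]))
w4 190 ('ctr', array([0.4289, 0.2225]), 'flat normals at', np.float64(44.5), '+60k; widths', array([0.0481, 0.0477, 0.0473]))
w4 225 ('ctr', array([0.4288, 0.2226]), 'flat normals at', np.float64(44.5), '+60k; widths', array([0.0472, 0.0465, 0.0464]))
```

{"fn": "move_arm", "kwargs": {"rows": [{"delta_pos": [0, 30, 0], "roll": 8, "jaw": 0.2}, {"delta_pos": [0, 45, 0], "roll": 8, "jaw": 0.2}, {"delta_pos": [-5, 50, 0], "roll": 8, "jaw": 0.2}, {"delta_pos": [-5, 45, -30], "roll": 8.7, "jaw": 0.2}, {"delta_pos": [0, 16, -50], "roll": 0, "jaw": 0.2}, {"delta_pos": [0, 0, -40], "roll": 0, "jaw": 0.2}, {"delta_pos": [0, 0, -20], "roll": 0, "jaw": 0.2}, {"delta_pos": [0, 0, 0], "roll": 0, "jaw": 0.2}, {"delta_pos": [0, 0, 0], "roll": 0, "jaw": 0.2}]}}

```text
time_s: 15.4
ee_pos: [0.6052, 0.2304, 0.0784]
ee_rot: [-0.366, 0.931, 0.0, 0.001]
wrist_force: [-0.1, 0.3, 0.3]
gripper_width: 0.0681
gripper_force: 0.0
```

```bash
cat > st.py <<'E'
from h import *
s=get_state(); x=Ro.from_quat(s['ee_rot']).as_matrix()[:,0]; print('yaw %.1f'%(np.degrees(np.arctan2(x[1],x[0]))%360),'pos',np.round(s['ee_pos'],4),'j7 %.0f'%np.degrees(s['joint_positions'][-1]),'F',np.round(s['wrist_force'],1),'M',np.round(s['torque'],2),'w %.4f'%s['gripper_width'],s['time_s'])
E
python3 st.py
```

```text
yaw 222.9 pos [0.6052 0.2304 0.0784] j7 76 F [-0.1  0.3  0.3] M [ 0.02 -0.02 -0.02] w 0.0681 15.4
```

{"fn": "move_arm", "kwargs": {"rows": [{"delta_pos": [-1.6, 0.3, 0], "roll": 10, "jaw": 0.2}, {"delta_pos": [0, 0, 0], "roll": 10, "jaw": 0.2}, {"delta_pos": [0, 0, 0], "roll": 10, "jaw": 0.2}, {"delta_pos": [0, 0, 0], "roll": 10, "jaw": 0.2}, {"delta_pos": [0, 0, 0], "roll": 10, "jaw": 0.2}, {"delta_pos": [0, 0, -20], "roll": 10, "jaw": 0.2}, {"delta_pos": [0, 0, -30], "roll": 0, "jaw": 0.2}, {"delta_pos": [0, 0, -19], "roll": 0, "jaw": 0.2}, {"delta_pos": [0, 0, 0], "roll": 0, "jaw": 0.2}]}}

```text
time_s: 16.52
ee_pos: [0.6017, 0.2295, 0.0057]
ee_rot: [0.782, -0.623, -0.001, 0.001]
wrist_force: [-0.2, -0.1, 1.1]
gripper_width: 0.0686
gripper_force: 0.0
```

{"fn": "move_arm", "kwargs": {"rows": [{"delta_pos": [0, 0, 0], "roll": 0, "jaw": 1}, {"delta_pos": [0, 0, 0], "roll": 0, "jaw": 1}, {"delta_pos": [0, 0, 0], "roll": 0, "jaw": 1}, {"delta_pos": [0, 0, 0], "roll": 0, "jaw": 1}], "force": 50}}

```text
time_s: 17.02
ee_pos: [0.6034, 0.2309, 0.0087]
ee_rot: [0.782, -0.623, 0.0, -0.001]
wrist_force: [-0.1, 0.2, 5.5]
gripper_width: 0.0454
gripper_force: 52.5
```

```bash
python3 st.py
```

```text
yaw 283.0 pos [0.6034 0.2309 0.0087] j7 127 F [-0.1  0.2  5.5] M [ 0.04  0.05 -0.04] w 0.0454 17.025
```

{"fn": "move_arm", "kwargs": {"rows": [{"delta_pos": [0, 0, 40], "roll": 0, "jaw": 1}, {"delta_pos": [0, 0, 50], "roll": 0, "jaw": 1}, {"delta_pos": [0, -20, 40], "roll": 0, "jaw": 1}, {"delta_pos": [3, -45, 0], "roll": 0, "jaw": 1}, {"delta_pos": [3, -50, 0], "roll": 0, "jaw": 1}, {"delta_pos": [4, -45, 0], "roll": 0, "jaw": 1}, {"delta_pos": [3, -27, 0], "roll": 0, "jaw": 1}, {"delta_pos": [0, 0, 0], "roll": 0, "jaw": 1}, {"delta_pos": [0, 0, 0], "roll": 0, "jaw": 1}]}}

```text
time_s: 18.15
ee_pos: [0.6152, 0.044, 0.1374]
ee_rot: [0.783, -0.622, -0.0, -0.0]
wrist_force: [-0.6, 0.3, -1.6]
gripper_width: 0.045
gripper_force: 52.1
```

```bash
python3 st.py
```

```text
yaw 283.0 pos [0.6152 0.044  0.1374] j7 148 F [-0.6  0.3 -1.6] M [0.06 0.02 0.02] w 0.0450 18.15
```

{"fn": "move_arm", "kwargs": {"rows": [{"delta_pos": [1.4, 0, -18], "roll": 0, "jaw": 1}, {"delta_pos": [0, 0, -15], "roll": 0, "jaw": 1}, {"delta_pos": [0, 0, 0], "roll": 0, "jaw": 1}]}}

```text
time_s: 18.52
ee_pos: [0.6157, 0.0433, 0.1022]
ee_rot: [0.783, -0.622, -0.001, 0.001]
wrist_force: [-0.1, 0.9, -1.4]
gripper_width: 0.0452
gripper_force: 52.1
```

{"fn": "move_arm", "kwargs": {"rows": [{"delta_pos": [0, 0, -3], "roll": 0, "jaw": 1}, {"delta_pos": [0, 0, -3], "roll": 0, "jaw": 1}, {"delta_pos": [0, 0, 0], "roll": 0, "jaw": 1}]}}

```text
time_s: 18.9
ee_pos: [0.6171, 0.0432, 0.0985]
ee_rot: [0.782, -0.623, 0.0, 0.0]
wrist_force: [-0.3, -0.3, -1.4]
gripper_width: 0.0452
gripper_force: 52.1
```

{"fn": "move_arm", "kwargs": {"rows": [{"delta_pos": [0, 0, -1.5], "roll": 0, "jaw": 1}, {"delta_pos": [0, 0, -1.5], "roll": 0, "jaw": 1}, {"delta_pos": [0, 0, 0], "roll": 0, "jaw": 1}]}}

```text
time_s: 19.27
ee_pos: [0.6171, 0.0431, 0.0954]
ee_rot: [0.782, -0.623, -0.0, 0.0]
wrist_force: [-0.1, 0.0, -1.8]
gripper_width: 0.045
gripper_force: 52.1
```

{"fn": "move_arm", "kwargs": {"rows": [{"delta_pos": [0, 0, -1.5], "roll": 0, "jaw": 1}, {"delta_pos": [0, 0, -1], "roll": 0, "jaw": 1}, {"delta_pos": [0, 0, 0], "roll": 0, "jaw": 1}]}}

```text
time_s: 19.65
ee_pos: [0.6171, 0.0432, 0.0931]
ee_rot: [0.782, -0.623, 0.0, 0.0]
wrist_force: [0.5, 0.0, 0.3]
gripper_width: 0.0451
gripper_force: 52.3
```

{"fn": "move_arm", "kwargs": {"rows": [{"delta_pos": [0, 0, -1.5], "roll": 0, "jaw": 1}, {"delta_pos": [0, 0, 0], "roll": 0, "jaw": 1}]}}

```text
time_s: 19.9
ee_pos: [0.6176, 0.0436, 0.0916]
ee_rot: [0.782, -0.623, 0.0, -0.001]
wrist_force: [2.4, 1.3, -2.0]
gripper_width: 0.0449
gripper_force: 52.0
```

{"fn": "move_arm", "kwargs": {"rows": [{"delta_pos": [0, 0, -1.5], "roll": 0, "jaw": 1}, {"delta_pos": [0, 0, 0], "roll": 0, "jaw": 1}]}}

```text
time_s: 20.15
ee_pos: [0.6176, 0.0435, 0.0901]
ee_rot: [0.782, -0.623, 0.0, -0.001]
wrist_force: [4.0, 2.6, -1.5]
gripper_width: 0.0452
gripper_force: 52.0
```

{"fn": "move_arm", "kwargs": {"rows": [{"delta_pos": [0.8, 0.5, 0], "roll": 0, "jaw": 1}, {"delta_pos": [0, 0, -1], "roll": 0, "jaw": 1}, {"delta_pos": [0, 0, -1], "roll": 0, "jaw": 1}, {"delta_pos": [0, 0, 0], "roll": 0, "jaw": 1}]}}

```text
time_s: 20.65
ee_pos: [0.6178, 0.0436, 0.0887]
ee_rot: [0.782, -0.623, 0.0, 0.0]
wrist_force: [-0.5, -1.4, 6.4]
gripper_width: 0.0452
gripper_force: 53.2
```

{"fn": "move_arm", "kwargs": {"rows": [{"delta_pos": [0, 0, -1], "roll": 0, "jaw": 1}, {"delta_pos": [0, 0, -1], "roll": 0, "jaw": 1}, {"delta_pos": [0, 0, 0], "roll": 0, "jaw": 1}]}}

```text
time_s: 21.02
ee_pos: [0.6179, 0.0437, 0.0883]
ee_rot: [0.782, -0.623, 0.001, 0.0]
wrist_force: [-6.2, -2.4, 17.2]
gripper_width: 0.0452
gripper_force: 54.6
```

{"fn": "move_arm", "kwargs": {"rows": [{"delta_pos": [0, 0, -1], "roll": 0, "jaw": 1}, {"delta_pos": [0, 0, -1], "roll": 0, "jaw": 1}, {"delta_pos": [0, 0, 0], "roll": 0, "jaw": 1}]}}

```text
time_s: 21.4
ee_pos: [0.618, 0.0438, 0.0879]
ee_rot: [0.782, -0.623, 0.001, 0.001]
wrist_force: [-9.4, -5.9, 29.5]
gripper_width: 0.0454
gripper_force: 56.1
```

{"fn": "move_arm", "kwargs": {"rows": [{"delta_pos": [-0.5, -0.3, 3], "roll": 0, "jaw": 1}, {"delta_pos": [0, 0, 0], "roll": -10, "jaw": 1}, {"delta_pos": [0, 0, -0.5], "roll": -10, "jaw": 1}, {"delta_pos": [0, 0, -0.6], "roll": -10, "jaw": 1}, {"delta_pos": [0, 0, -0.5], "roll": -10, "jaw": 1}, {"delta_pos": [0, 0, -0.6], "roll": -10, "jaw": 1}, {"delta_pos": [0, 0, -0.5], "roll": -10, "jaw": 1}, {"delta_pos": [0, 0, -0.6], "roll": -10, "jaw": 1}, {"delta_pos": [0, 0, 0], "roll": 0, "jaw": 1}]}}

```text
time_s: 22.52
ee_pos: [0.6204, 0.045, 0.0879]
ee_rot: [-0.283, 0.959, -0.001, 0.003]
wrist_force: [-1.4, 0.3, 22.0]
gripper_width: 0.0452
gripper_force: 54.8
```

```bash
python3 st.py
```

```text
yaw 212.9 pos [0.6204 0.045  0.0879] j7 83 F [-1.4  0.3 22. ] M [-0.03  0.29 -0.12] w 0.0452 22.525
```

{"fn": "move_arm", "kwargs": {"rows": [{"delta_pos": [0, 0, 0], "roll": -10, "jaw": 1}, {"delta_pos": [0, 0, 0], "roll": -10, "jaw": 1}, {"delta_pos": [0, 0, 0], "roll": -10, "jaw": 1}, {"delta_pos": [0, 0, 0], "roll": -10, "jaw": 1}, {"delta_pos": [0, 0, 0], "roll": -10, "jaw": 1}, {"delta_pos": [0, 0, 0], "roll": -10, "jaw": 1}, {"delta_pos": [0, 0, 0], "roll": -10, "jaw": 1}, {"delta_pos": [0, 0, 0], "roll": -10, "jaw": 1}, {"delta_pos": [0, 0, 0], "roll": -10, "jaw": 1}, {"delta_pos": [0, 0, 0], "roll": 0, "jaw": 1}]}}

```text
time_s: 23.78
ee_pos: [0.6205, 0.0439, 0.0881]
ee_rot: [0.479, 0.878, 0.002, 0.003]
wrist_force: [-2.7, -2.0, 23.8]
gripper_width: 0.0452
gripper_force: 55.1
```

```bash
python3 st.py
```

```text
yaw 122.8 pos [0.6205 0.0439 0.0881] j7 5 F [-2.7 -2.  23.8] M [-0.26  0.42 -0.01] w 0.0452 23.775
```

N1 turned 160° without going down, so it's a wrong one. I'll lift it off and put it back.

{"fn": "move_arm", "kwargs": {"rows": [{"delta_pos": [0, 0, 5], "roll": 0, "jaw": 1}, {"delta_pos": [0, 0, 20], "roll": 0, "jaw": 1}, {"delta_pos": [0, 0, 30], "roll": 0, "jaw": 1}, {"delta_pos": [-2, 30, 0], "roll": 0, "jaw": 1}, {"delta_pos": [-5, 50, 0], "roll": 0, "jaw": 1}, {"delta_pos": [-5, 50, 0], "roll": 0, "jaw": 1}, {"delta_pos": [-4, 45, 0], "roll": 0, "jaw": 1}, {"delta_pos": [0, 11, -40], "roll": 0, "jaw": 1}, {"delta_pos": [0, 0, -40], "roll": 0, "jaw": 1}, {"delta_pos": [0, 0, 0], "roll": 0, "jaw": 1}]}}

```text
time_s: 25.02
ee_pos: [0.5981, 0.2278, 0.0555]
ee_rot: [0.477, 0.879, -0.003, -0.003]
wrist_force: [-0.3, -0.3, -0.8]
gripper_width: 0.0452
gripper_force: 54.5
```

```bash
python3 st.py
```

```text
yaw 123.0 pos [0.5981 0.2278 0.0555] j7 -13 F [-0.3 -0.3 -0.8] M [-0.03  0.02  0.  ] w 0.0452 25.025
```

{"fn": "move_arm", "kwargs": {"rows": [{"delta_pos": [3, 2, -25], "roll": 0, "jaw": 1}, {"delta_pos": [1, 0, -19], "roll": 0, "jaw": 1}, {"delta_pos": [0, 0, 0], "roll": 0, "jaw": 1}, {"delta_pos": [0, 0, 0], "roll": 0, "jaw": 0.4}, {"delta_pos": [0, 0, 0], "roll": 0, "jaw": 0.2}, {"delta_pos": [0, 0, 0], "roll": 0, "jaw": 0.2}, {"delta_pos": [0, 0, 40], "roll": 0, "jaw": 0.2}, {"delta_pos": [0, 0, 40], "roll": 10, "jaw": 0.2}, {"delta_pos": [-15, 15, 40], "roll": 10.5, "jaw": 0.2}, {"delta_pos": [-15, 15, 20], "roll": 10.5, "jaw": 0.2}]}}

```text
time_s: 26.28
ee_pos: [0.5762, 0.2623, 0.1578]
ee_rot: [0.223, 0.975, 0.001, 0.002]
wrist_force: [-0.4, -0.3, -0.7]
gripper_width: 0.0684
gripper_force: 0.0
```

{"fn": "move_arm", "kwargs": {"rows": [{"delta_pos": [-15, 15, 0], "roll": 10.5, "jaw": 0.2}, {"delta_pos": [-15, 15, 0], "roll": 10.5, "jaw": 0.2}, {"delta_pos": [-15, 15, 0], "roll": 10.5, "jaw": 0.2}, {"delta_pos": [-15, 11, 0], "roll": 10.5, "jaw": 0.2}, {"delta_pos": [-2, 0, 0], "roll": 10.5, "jaw": 0.2}, {"delta_pos": [0, 0, 0], "roll": 10.5, "jaw": 0.2}, {"delta_pos": [0, 0, 0], "roll": 10.5, "jaw": 0.2}, {"delta_pos": [0, 0, 0], "roll": 10.5, "jaw": 0.2}, {"delta_pos": [0, 0, 0], "roll": 10.5, "jaw": 0.2}, {"delta_pos": [0, 0, 0], "roll": 3, "jaw": 0.2}]}}

```text
time_s: 27.52
ee_pos: [0.5136, 0.3172, 0.1549]
ee_rot: [-0.585, 0.811, -0.0, 0.0]
wrist_force: [0.0, -0.2, -0.2]
gripper_width: 0.0687
gripper_force: 0.0
```

{"fn": "move_arm", "kwargs": {"rows": [{"delta_pos": [0, 0, 0], "roll": 0, "jaw": 0.2}, {"delta_pos": [0, 0, 0], "roll": 0, "jaw": 0.2}]}}

```text
time_s: 27.78
ee_pos: [0.5135, 0.3173, 0.1549]
ee_rot: [-0.584, 0.812, -0.0, 0.0]
wrist_force: [-0.4, 0.8, -0.1]
gripper_width: 0.068
gripper_force: 0.0
```

```bash
python3 st.py
python3 - <<'E'
from nut import *
shot('wrist','w6')
for xy in [(.6036,.2307),(.5097,.3168),(.4216,.3068),(.4288,.2225)]: print(np.round(proj('w6',[*xy,.037])),nut('w6',xy,thr=200,win=60))
E
```

```text
yaw 251.4 pos [0.5135 0.3173 0.1549] j7 92 F [-0.4  0.8 -0.1] M [ 0.01 -0.04  0.06] w 0.0680 27.775
[177. 133.] ('ctr', array([0.6029, 0.2317]), 'flat normals at', np.float64(34.5), '+60k; widths', array([0.0472, 0.0471, 0.0472]))
[322. 195.] ('ctr', array([0.5106, 0.3177]), 'flat normals at', np.float64(40.5), '+60k; widths', array([0.0441, 0.0471, 0.0471]))
[421. 151.] ('ctr', array([0.419 , 0.3085]), 'flat normals at', np.float64(25.5), '+60k; widths', array([0.0467, 0.0463, 0.0382]))
[387.  45.] ('ctr', array([0.4282, 0.2263]), 'flat normals at', np.float64(44.0), '+60k; widths', array([0.0437, 0.0326, 0.0442]))
```

{"fn": "move_arm", "kwargs": {"rows": [{"delta_pos": [-3.5, 0, -40], "roll": 0, "jaw": 0.2}, {"delta_pos": [0, 0, -50], "roll": 0, "jaw": 0.2}, {"delta_pos": [0, 0, -40], "roll": 0, "jaw": 0.2}, {"delta_pos": [0, 0, -16], "roll": 0, "jaw": 0.2}, {"delta_pos": [0, 0, 0], "roll": 0, "jaw": 0.2}, {"delta_pos": [0, 0, 0], "roll": 0, "jaw": 0.2}, {"delta_pos": [0, 0, 0], "roll": 0, "jaw": 1}, {"delta_pos": [0, 0, 0], "roll": 0, "jaw": 1}, {"delta_pos": [0, 0, 0], "roll": 0, "jaw": 1}, {"delta_pos": [0, 0, 0], "roll": 0, "jaw": 1}], "force": 50}}

```text
time_s: 29.08
ee_pos: [0.5108, 0.3181, 0.0103]
ee_rot: [-0.584, 0.812, -0.0, 0.001]
wrist_force: [0.4, -0.5, 6.1]
gripper_width: 0.0451
gripper_force: 52.2
```

```bash
python3 st.py
```

```text
yaw 251.5 pos [0.5108 0.3181 0.0103] j7 84 F [ 0.4 -0.5  6.1] M [-0.2   0.08 -0.04] w 0.0451 29.075
```

{"fn": "move_arm", "kwargs": {"rows": [{"delta_pos": [0, 0, 50], "roll": 0, "jaw": 1}, {"delta_pos": [0, 0, 55], "roll": 0, "jaw": 1}, {"delta_pos": [10, -25, 25], "roll": 0, "jaw": 1}, {"delta_pos": [20, -48, 0], "roll": 0, "jaw": 1}, {"delta_pos": [20, -50, 0], "roll": 0, "jaw": 1}, {"delta_pos": [20, -50, 0], "roll": 0, "jaw": 1}, {"delta_pos": [20, -50, 0], "roll": 0, "jaw": 1}, {"delta_pos": [19, -50, 0], "roll": 0, "jaw": 1}, {"delta_pos": [0, 0, 0], "roll": 0, "jaw": 1}, {"delta_pos": [0, 0, 0], "roll": 0, "jaw": 1}]}}

```text
time_s: 30.32
ee_pos: [0.6186, 0.0447, 0.1389]
ee_rot: [-0.584, 0.812, 0.0, 0.0]
wrist_force: [0.6, 1.5, -2.3]
gripper_width: 0.045
gripper_force: 52.2
```

```bash
python3 st.py
```

```text
yaw 251.5 pos [0.6186 0.0447 0.1389] j7 119 F [ 0.6  1.5 -2.3] M [0.05 0.07 0.01] w 0.0450 30.325
```

{"fn": "move_arm", "kwargs": {"rows": [{"delta_pos": [0.8, 0.4, -16], "roll": 0, "jaw": 1}, {"delta_pos": [0, 0, -16], "roll": 0, "jaw": 1}, {"delta_pos": [0, 0, -4], "roll": 0, "jaw": 1}, {"delta_pos": [0, 0, -4], "roll": 0, "jaw": 1}, {"delta_pos": [0, 0, 0], "roll": 0, "jaw": 1}]}}

```text
time_s: 30.95
ee_pos: [0.6197, 0.045, 0.0986]
ee_rot: [-0.584, 0.812, 0.0, -0.0]
wrist_force: [0.0, 0.4, -0.9]
gripper_width: 0.045
gripper_force: 52.2
```

{"fn": "move_arm", "kwargs": {"rows": [{"delta_pos": [0, 0, -1.5], "roll": 0, "jaw": 1}, {"delta_pos": [0, 0, -1.5], "roll": 0, "jaw": 1}, {"delta_pos": [0, 0, 0], "roll": 0, "jaw": 1}]}}

```text
time_s: 31.32
ee_pos: [0.6197, 0.0447, 0.0957]
ee_rot: [-0.584, 0.812, -0.0, -0.0]
wrist_force: [-0.5, 0.5, -1.8]
gripper_width: 0.0454
gripper_force: 52.2
```

{"fn": "move_arm", "kwargs": {"rows": [{"delta_pos": [0, 0, -1], "roll": 0, "jaw": 1}, {"delta_pos": [0, 0, -1], "roll": 0, "jaw": 1}, {"delta_pos": [0, 0, 0], "roll": 0, "jaw": 1}]}}

```text
time_s: 31.7
ee_pos: [0.6197, 0.0448, 0.0936]
ee_rot: [-0.584, 0.812, 0.0, -0.0]
wrist_force: [0.3, -0.0, -1.9]
gripper_width: 0.0453
gripper_force: 52.2
```

{"fn": "move_arm", "kwargs": {"rows": [{"delta_pos": [0, 0, -1], "roll": 0, "jaw": 1}, {"delta_pos": [0, 0, -1], "roll": 0, "jaw": 1}, {"delta_pos": [0, 0, 0], "roll": 0, "jaw": 1}]}}

```text
time_s: 32.08
ee_pos: [0.6196, 0.0447, 0.0916]
ee_rot: [-0.584, 0.812, 0.0, -0.0]
wrist_force: [-0.5, -0.9, -1.0]
gripper_width: 0.0453
gripper_force: 52.2
```

{"fn": "move_arm", "kwargs": {"rows": [{"delta_pos": [0, 0, -1], "roll": 0, "jaw": 1}, {"delta_pos": [0, 0, -1], "roll": 0, "jaw": 1}, {"delta_pos": [0, 0, 0], "roll": 0, "jaw": 1}]}}

```text
time_s: 32.45
ee_pos: [0.6197, 0.0448, 0.0896]
ee_rot: [-0.584, 0.812, 0.0, -0.0]
wrist_force: [0.2, -0.6, -1.5]
gripper_width: 0.0453
gripper_force: 52.2
```

{"fn": "move_arm", "kwargs": {"rows": [{"delta_pos": [0, 0, -1], "roll": 0, "jaw": 1}, {"delta_pos": [0, 0, -1], "roll": 0, "jaw": 1}, {"delta_pos": [0, 0, 0], "roll": 0, "jaw": 1}]}}

```text
time_s: 32.83
ee_pos: [0.6199, 0.0448, 0.0881]
ee_rot: [-0.584, 0.812, -0.0, 0.0]
wrist_force: [-1.8, -0.1, 2.0]
gripper_width: 0.0451
gripper_force: 52.9
```

```bash
python3 st.py
```

```text
yaw 251.5 pos [0.6199 0.0448 0.0881] j7 117 F [-1.8 -0.1  2. ] M [-0.23  0.29  0.03] w 0.0451 32.825
```

{"fn": "move_arm", "kwargs": {"rows": [{"delta_pos": [0, 0, 0], "roll": -10, "jaw": 1}, {"delta_pos": [0, 0, -0.5], "roll": -10, "jaw": 1}, {"delta_pos": [0, 0, -0.5], "roll": -10, "jaw": 1}, {"delta_pos": [0, 0, -0.6], "roll": -10, "jaw": 1}, {"delta_pos": [0, 0, -0.5], "roll": -10, "jaw": 1}, {"delta_pos": [0, 0, -0.6], "roll": -10, "jaw": 1}, {"delta_pos": [0, 0, -0.5], "roll": -10, "jaw": 1}, {"delta_pos": [0, 0, 0], "roll": 0, "jaw": 1}]}}

```text
time_s: 33.83
ee_pos: [0.6213, 0.0437, 0.0874]
ee_rot: [-0.011, 1.0, -0.001, 0.002]
wrist_force: [-3.8, -4.9, 18.8]
gripper_width: 0.0448
gripper_force: 54.7
```

```bash
python3 st.py
```

```text
yaw 181.3 pos [0.6213 0.0437 0.0874] j7 55 F [-3.8 -4.9 18.8] M [-0.94  0.99  0.04] w 0.0448 33.825
```

{"fn": "move_arm", "kwargs": {"rows": [{"delta_pos": [0, 0, 0], "roll": -10, "jaw": 1}, {"delta_pos": [0, 0, 0], "roll": -10, "jaw": 1}, {"delta_pos": [0, 0, 0], "roll": -10, "jaw": 1}, {"delta_pos": [0, 0, 0], "roll": -10, "jaw": 1}, {"delta_pos": [0, 0, 0], "roll": -10, "jaw": 1}, {"delta_pos": [0, 0, 0], "roll": -10, "jaw": 1}, {"delta_pos": [0, 0, 0], "roll": -10, "jaw": 1}, {"delta_pos": [0, 0, 0], "roll": -10, "jaw": 1}, {"delta_pos": [0, 0, 0], "roll": -10, "jaw": 1}, {"delta_pos": [0, 0, 0], "roll": 0, "jaw": 1}]}}

```text
time_s: 35.08
ee_pos: [0.6202, 0.0435, 0.0871]
ee_rot: [0.699, 0.715, -0.0, 0.001]
wrist_force: [-6.9, -4.8, 19.7]
gripper_width: 0.0452
gripper_force: 54.7
```

```bash
python3 st.py
```

```text
yaw 91.3 pos [0.6202 0.0435 0.0871] j7 -23 F [-6.9 -4.8 19.7] M [-0.91  1.56 -0.06] w 0.0452 35.075
```

Also a wrong one. I'll return it and go to N4.

{"fn": "move_arm", "kwargs": {"rows": [{"delta_pos": [0, 0, 5], "roll": 0, "jaw": 1}, {"delta_pos": [0, 0, 20], "roll": 0, "jaw": 1}, {"delta_pos": [0, 0, 30], "roll": 0, "jaw": 1}, {"delta_pos": [-10, 35, 0], "roll": 0, "jaw": 1}, {"delta_pos": [-20, 50, 0], "roll": 0, "jaw": 1}, {"delta_pos": [-20, 50, 0], "roll": 0, "jaw": 1}, {"delta_pos": [-20, 50, 0], "roll": 0, "jaw": 1}, {"delta_pos": [-20, 50, 0], "roll": 0, "jaw": 1}, {"delta_pos": [-20, 38, -40], "roll": 0, "jaw": 1}, {"delta_pos": [0, 0, -40], "roll": 0, "jaw": 1}]}}

```text
time_s: 36.33
ee_pos: [0.5073, 0.3244, 0.0606]
ee_rot: [0.695, 0.719, 0.002, -0.002]
wrist_force: [0.7, -0.5, -2.2]
gripper_width: 0.0454
gripper_force: 52.2
```

{"fn": "move_arm", "kwargs": {"rows": [{"delta_pos": [0, 0, 0], "roll": 0, "jaw": 1}, {"delta_pos": [0, 0, 0], "roll": 0, "jaw": 1}]}}

```text
time_s: 36.58
ee_pos: [0.5109, 0.3181, 0.0612]
ee_rot: [0.698, 0.716, 0.001, 0.0]
wrist_force: [0.0, 0.7, -0.1]
gripper_width: 0.0454
gripper_force: 52.1
```

```bash
python3 st.py
```

```text
yaw 91.4 pos [0.5109 0.3181 0.0612] j7 -54 F [ 0.   0.7 -0.1] M [-0.    0.03 -0.04] w 0.0454 36.575
```

{"fn": "move_arm", "kwargs": {"rows": [{"delta_pos": [0, 0, -30], "roll": 0, "jaw": 1}, {"delta_pos": [0, 0, -20], "roll": 0, "jaw": 1}, {"delta_pos": [0, 0, 0], "roll": 0, "jaw": 1}, {"delta_pos": [0, 0, 0], "roll": 0, "jaw": 0.4}, {"delta_pos": [0, 0, 0], "roll": 0, "jaw": 0.2}, {"delta_pos": [0, 0, 0], "roll": 0, "jaw": 0.2}, {"delta_pos": [0, 0, 40], "roll": 0, "jaw": 0.2}, {"delta_pos": [0, 0, 40], "roll": 10.5, "jaw": 0.2}, {"delta_pos": [-10, -12, 40], "roll": 10.5, "jaw": 0.2}, {"delta_pos": [-15, -15, 24], "roll": 10.5, "jaw": 0.2}]}}

```text
time_s: 37.83
ee_pos: [0.4853, 0.2913, 0.1557]
ee_rot: [0.475, 0.88, 0.001, 0.001]
wrist_force: [-0.2, -0.4, -0.2]
gripper_width: 0.0684
gripper_force: 0.0
```

{"fn": "move_arm", "kwargs": {"rows": [{"delta_pos": [-15, -18, 0], "roll": 10.5, "jaw": 0.2}, {"delta_pos": [-15, -18, 0], "roll": 10.5, "jaw": 0.2}, {"delta_pos": [-15, -18, 0], "roll": 10.5, "jaw": 0.2}, {"delta_pos": [-12, -14, 0], "roll": 10.5, "jaw": 0.2}, {"delta_pos": [0, 0, 0], "roll": 10.5, "jaw": 0.2}, {"delta_pos": [0, 0, 0], "roll": 10.5, "jaw": 0.2}, {"delta_pos": [0, 0, 0], "roll": 10.5, "jaw": 0.2}, {"delta_pos": [0, 0, 0], "roll": 10.5, "jaw": 0.2}, {"delta_pos": [0, 0, 0], "roll": 10.5, "jaw": 0.2}, {"delta_pos": [0, 0, 0], "roll": 10.5, "jaw": 0.2}]}}

```text
time_s: 39.08
ee_pos: [0.4277, 0.2227, 0.1537]
ee_rot: [-0.409, 0.912, -0.0, 0.0]
wrist_force: [0.8, 0.3, -0.5]
gripper_width: 0.0683
gripper_force: 0.0
```

{"fn": "move_arm", "kwargs": {"rows": [{"delta_pos": [0, 0, 0], "roll": 10.5, "jaw": 0.2}, {"delta_pos": [0, 0, 0], "roll": 10.5, "jaw": 0.2}, {"delta_pos": [0, 0, 0], "roll": 5, "jaw": 0.2}, {"delta_pos": [0, 0, 0], "roll": 0, "jaw": 0.2}, {"delta_pos": [0, 0, 0], "roll": 0, "jaw": 0.2}]}}

```text
time_s: 39.7
ee_pos: [0.4277, 0.2227, 0.1536]
ee_rot: [-0.601, 0.799, -0.0, 0.0]
wrist_force: [0.2, 0.1, 0.7]
gripper_width: 0.0685
gripper_force: 0.0
```

```bash
python3 st.py
python3 - <<'E'
from nut import *
shot('wrist','w7')
for xy in [(.6036,.2307),(.5097,.3168),(.4216,.3068),(.4288,.2225)]: print(np.round(proj('w7',[*xy,.037])),nut('w7',xy,thr=200,win=60))
E
```

```text
yaw 253.9 pos [0.4277 0.2227 0.1536] j7 97 F [0.2 0.1 0.7] M [ 0.04  0.04 -0.01] w 0.0685 39.7
[134. 256.] ('ctr', array([0.6027, 0.232 ]), 'flat normals at', np.float64(33.0), '+60k; widths', array([0.0465, 0.0464, 0.0465]))
[264. 308.] ('ctr', array([0.509 , 0.3189]), 'flat normals at', np.float64(3.0), '+60k; widths', array([0.0467, 0.0467, 0.0452]))
[350. 278.] ('ctr', array([0.4214, 0.3067]), 'flat normals at', np.float64(25.5), '+60k; widths', array([0.046 , 0.0464, 0.0462]))
[317. 197.] ('ctr', array([0.4291, 0.2227]), 'flat normals at', np.float64(45.0), '+60k; widths', array([0.0445, 0.0464, 0.0462]))
```

{"fn": "move_arm", "kwargs": {"rows": [{"delta_pos": [1.2, 0, -40], "roll": 0.8, "jaw": 0.2}, {"delta_pos": [0, 0, -50], "roll": 0, "jaw": 0.2}, {"delta_pos": [0, 0, -40], "roll": 0, "jaw": 0.2}, {"delta_pos": [0, 0, -14], "roll": 0, "jaw": 0.2}, {"delta_pos": [0, 0, 0], "roll": 0, "jaw": 0.2}, {"delta_pos": [0, 0, 0], "roll": 0, "jaw": 0.2}, {"delta_pos": [0, 0, 0], "roll": 0, "jaw": 1}, {"delta_pos": [0, 0, 0], "roll": 0, "jaw": 1}, {"delta_pos": [0, 0, 0], "roll": 0, "jaw": 1}, {"delta_pos": [0, 0, 0], "roll": 0, "jaw": 1}], "force": 50}}

```text
time_s: 41.0
ee_pos: [0.4298, 0.2231, 0.0108]
ee_rot: [-0.607, 0.795, -0.001, 0.001]
wrist_force: [-0.4, -1.0, 7.3]
gripper_width: 0.0454
gripper_force: 50.8
```

```bash
python3 st.py
```

```text
yaw 254.7 pos [0.4298 0.2231 0.0108] j7 85 F [-0.4 -1.   7.3] M [-0.23  0.24 -0.03] w 0.0454 41.0
```

{"fn": "move_arm", "kwargs": {"rows": [{"delta_pos": [0, 0, 50], "roll": 0, "jaw": 1}, {"delta_pos": [0, 0, 55], "roll": 0, "jaw": 1}, {"delta_pos": [20, -20, 25], "roll": 0, "jaw": 1}, {"delta_pos": [35, -33, 0], "roll": 0, "jaw": 1}, {"delta_pos": [35, -33, 0], "roll": 0, "jaw": 1}, {"delta_pos": [35, -33, 0], "roll": 0, "jaw": 1}, {"delta_pos": [35, -33, 0], "roll": 0, "jaw": 1}, {"delta_pos": [30, -26, 0], "roll": 0, "jaw": 1}, {"delta_pos": [0, 0, 0], "roll": 0, "jaw": 1}, {"delta_pos": [0, 0, 0], "roll": 0, "jaw": 1}]}}

```text
time_s: 42.25
ee_pos: [0.6183, 0.0453, 0.1397]
ee_rot: [-0.607, 0.794, 0.0, -0.0]
wrist_force: [0.2, 0.4, -1.6]
gripper_width: 0.045
gripper_force: 52.9
```

```bash
python3 st.py
```

```text
yaw 254.8 pos [0.6183 0.0453 0.1397] j7 123 F [ 0.2  0.4 -1.6] M [ 0.06 -0.02  0.03] w 0.0450 42.25
```

{"fn": "move_arm", "kwargs": {"rows": [{"delta_pos": [2, -0.9, -16], "roll": 0, "jaw": 1}, {"delta_pos": [0, 0, -16], "roll": 0, "jaw": 1}, {"delta_pos": [0, 0, -4], "roll": 0, "jaw": 1}, {"delta_pos": [0, 0, -3], "roll": 0, "jaw": 1}, {"delta_pos": [0, 0, 0], "roll": 0, "jaw": 1}]}}

```text
time_s: 42.88
ee_pos: [0.621, 0.0442, 0.1006]
ee_rot: [-0.607, 0.795, 0.0, 0.0]
wrist_force: [0.5, 0.3, -1.9]
gripper_width: 0.0451
gripper_force: 53.1
```

{"fn": "move_arm", "kwargs": {"rows": [{"delta_pos": [0, 0, -1.5], "roll": 0, "jaw": 1}, {"delta_pos": [0, 0, -1.5], "roll": 0, "jaw": 1}, {"delta_pos": [0, 0, 0], "roll": 0, "jaw": 1}]}}

```text
time_s: 43.25
ee_pos: [0.6213, 0.0442, 0.0998]
ee_rot: [-0.607, 0.795, -0.001, 0.0]
wrist_force: [-5.7, -1.3, 14.0]
gripper_width: 0.0449
gripper_force: 54.9
```

{"fn": "move_arm", "kwargs": {"rows": [{"delta_pos": [0, 0, -1.2], "roll": 0, "jaw": 1}, {"delta_pos": [0, 0, -1.2], "roll": 0, "jaw": 1}, {"delta_pos": [0, 0, 0], "roll": 0, "jaw": 1}]}}

```text
time_s: 43.62
ee_pos: [0.6213, 0.0442, 0.0996]
ee_rot: [-0.607, 0.795, -0.001, -0.0]
wrist_force: [-12.0, -4.7, 29.5]
gripper_width: 0.0452
gripper_force: 56.9
```

{"fn": "move_arm", "kwargs": {"rows": [{"delta_pos": [0, 0, -1], "roll": 0, "jaw": 1}, {"delta_pos": [0, 0, -1], "roll": 0, "jaw": 1}, {"delta_pos": [0, 0, 0], "roll": 0, "jaw": 1}]}}

```text
time_s: 44.0
ee_pos: [0.6214, 0.0443, 0.0994]
ee_rot: [-0.607, 0.795, -0.002, -0.0]
wrist_force: [-15.5, -7.5, 43.2]
gripper_width: 0.0454
gripper_force: 58.6
```

{"fn": "move_arm", "kwargs": {"rows": [{"delta_pos": [-1, -0.3, 5.5], "roll": 0, "jaw": 1}, {"delta_pos": [0, 0, 0], "roll": 0, "jaw": 1}, {"delta_pos": [0, 0, -1], "roll": -10, "jaw": 1}, {"delta_pos": [0, 0, -0.5], "roll": -10, "jaw": 1}, {"delta_pos": [0, 0, -0.5], "roll": -10, "jaw": 1}, {"delta_pos": [0, 0, -0.5], "roll": -10, "jaw": 1}, {"delta_pos": [0, 0, 0], "roll": -10, "jaw": 1}, {"delta_pos": [0, 0, 0], "roll": -10, "jaw": 1}, {"delta_pos": [0, 0, 0], "roll": -10, "jaw": 1}, {"delta_pos": [0, 0, 0], "roll": 0, "jaw": 1}]}}

```text
time_s: 45.25
ee_pos: [0.622, 0.0431, 0.0996]
ee_rot: [-0.04, 0.999, -0.001, 0.002]
wrist_force: [-6.0, -4.5, 25.8]
gripper_width: 0.045
gripper_force: 56.1
```

```bash
python3 st.py
```

```text
yaw 184.6 pos [0.622  0.0431 0.0996] j7 59 F [-6.  -4.5 25.8] M [-0.95  1.38 -0.08] w 0.0450 45.25
```

N4 stops 8 mm below the tip, so its hole is too small. I'll return it and take N3, the last one.

{"fn": "move_arm", "kwargs": {"rows": [{"delta_pos": [0, 0, 5], "roll": 0, "jaw": 1}, {"delta_pos": [0, 0, 20], "roll": 0, "jaw": 1}, {"delta_pos": [0, 0, 20], "roll": 0, "jaw": 1}, {"delta_pos": [-25, 22, 0], "roll": 0, "jaw": 1}, {"delta_pos": [-35, 33, 0], "roll": 0, "jaw": 1}, {"delta_pos": [-35, 33, 0], "roll": 0, "jaw": 1}, {"delta_pos": [-35, 33, 0], "roll": 0, "jaw": 1}, {"delta_pos": [-35, 33, 0], "roll": 0, "jaw": 1}, {"delta_pos": [-27, 25, -40], "roll": 0, "jaw": 1}, {"delta_pos": [0, 0, -40], "roll": 0, "jaw": 1}]}}

```text
time_s: 46.5
ee_pos: [0.4268, 0.2257, 0.062]
ee_rot: [-0.044, 0.999, 0.001, 0.001]
wrist_force: [1.0, -0.6, -2.2]
gripper_width: 0.0453
gripper_force: 52.9
```

{"fn": "move_arm", "kwargs": {"rows": [{"delta_pos": [0, 0, 0], "roll": 0, "jaw": 1}, {"delta_pos": [0, 0, 0], "roll": 0, "jaw": 1}]}}

```text
time_s: 46.75
ee_pos: [0.429, 0.2232, 0.0626]
ee_rot: [-0.041, 0.999, 0.0, 0.001]
wrist_force: [1.5, 0.2, -0.7]
gripper_width: 0.0452
gripper_force: 52.7
```

```bash
python3 st.py
```

```text
yaw 184.7 pos [0.429  0.2232 0.0626] j7 29 F [ 1.5  0.2 -0.7] M [ 0.03 -0.01 -0.  ] w 0.0452 46.75
```

{"fn": "move_arm", "kwargs": {"rows": [{"delta_pos": [0, 0, -31], "roll": 0, "jaw": 1}, {"delta_pos": [0, 0, -20], "roll": 0, "jaw": 1}, {"delta_pos": [0, 0, 0], "roll": 0, "jaw": 1}, {"delta_pos": [0, 0, 0], "roll": 0, "jaw": 0.4}, {"delta_pos": [0, 0, 0], "roll": 0, "jaw": 0.2}, {"delta_pos": [0, 0, 0], "roll": 0, "jaw": 0.2}, {"delta_pos": [0, 0, 40], "roll": 0, "jaw": 0.2}, {"delta_pos": [0, 0, 50], "roll": 10, "jaw": 0.2}, {"delta_pos": [-2, 20, 50], "roll": 10, "jaw": 0.2}, {"delta_pos": [-2, 20, 0], "roll": 10, "jaw": 0.2}]}}

```text
time_s: 48.0
ee_pos: [0.4259, 0.2645, 0.1541]
ee_rot: [-0.301, 0.954, 0.0, 0.004]
wrist_force: [0.5, 0.7, -0.9]
gripper_width: 0.0683
gripper_force: 0.0
```

{"fn": "move_arm", "kwargs": {"rows": [{"delta_pos": [-2, 20, 0], "roll": 10, "jaw": 0.2}, {"delta_pos": [-2, 20, 0], "roll": 10, "jaw": 0.2}, {"delta_pos": [0, 4, 0], "roll": 1.3, "jaw": 0.2}, {"delta_pos": [0, 0, 0], "roll": 0, "jaw": 0.2}, {"delta_pos": [0, 0, 0], "roll": 0, "jaw": 0.2}]}}

```text
time_s: 48.62
ee_pos: [0.4201, 0.3056, 0.15]
ee_rot: [-0.469, 0.883, -0.0, -0.0]
wrist_force: [0.2, 0.9, -0.1]
gripper_width: 0.0686
gripper_force: 0.0
```

```bash
python3 st.py
python3 - <<'E'
from nut import *
shot('wrist','w8')
for xy in [(.4216,.3068),(.4288,.2225)]: print(np.round(proj('w8',[*xy,.037])),nut('w8',xy,thr=200,win=60))
E
```

```text
yaw 235.9 pos [0.4201 0.3056 0.15  ] j7 72 F [ 0.2  0.9 -0.1] M [0.03 0.05 0.  ] w 0.0686 48.625
[318. 201.] ('ctr', array([0.4216, 0.3068]), 'flat normals at', np.float64(27.0), '+60k; widths', array([0.0468, 0.0474, 0.0473]))
[249. 121.] ('ctr', array([0.4273, 0.2227]), 'flat normals at', np.float64(34.5), '+60k; widths', array([0.047 , 0.0461, 0.0471]))
```

{"fn": "move_arm", "kwargs": {"rows": [{"delta_pos": [1.5, 1.2, -40], "roll": 0.8, "jaw": 0.2}, {"delta_pos": [0, 0, -50], "roll": 0, "jaw": 0.2}, {"delta_pos": [0, 0, -36], "roll": 0, "jaw": 0.2}, {"delta_pos": [0, 0, -13], "roll": 0, "jaw": 0.2}, {"delta_pos": [0, 0, 0], "roll": 0, "jaw": 0.2}, {"delta_pos": [0, 0, 0], "roll": 0, "jaw": 0.2}, {"delta_pos": [0, 0, 0], "roll": 0, "jaw": 1}, {"delta_pos": [0, 0, 0], "roll": 0, "jaw": 1}, {"delta_pos": [0, 0, 0], "roll": 0, "jaw": 1}, {"delta_pos": [0, 0, 0], "roll": 0, "jaw": 1}], "force": 50}}

```text
time_s: 49.92
ee_pos: [0.4223, 0.3082, 0.0124]
ee_rot: [-0.476, 0.879, -0.0, 0.001]
wrist_force: [0.4, -1.8, 6.5]
gripper_width: 0.0452
gripper_force: 51.2
```

```bash
python3 st.py
```

```text
yaw 236.8 pos [0.4223 0.3082 0.0124] j7 62 F [ 0.4 -1.8  6.5] M [-0.31  0.07 -0.02] w 0.0452 49.925
```

{"fn": "move_arm", "kwargs": {"rows": [{"delta_pos": [0, 0, 50], "roll": 0, "jaw": 1}, {"delta_pos": [0, 0, 55], "roll": 0, "jaw": 1}, {"delta_pos": [25, -30, 25], "roll": 0, "jaw": 1}, {"delta_pos": [35, -45, 0], "roll": 0, "jaw": 1}, {"delta_pos": [35, -48, 0], "roll": 0, "jaw": 1}, {"delta_pos": [35, -48, 0], "roll": 0, "jaw": 1}, {"delta_pos": [35, -48, 0], "roll": 0, "jaw": 1}, {"delta_pos": [33, -43, 0], "roll": 0, "jaw": 1}, {"delta_pos": [0, 0, 0], "roll": 0, "jaw": 1}, {"delta_pos": [0, 0, 0], "roll": 0, "jaw": 1}]}}

```text
time_s: 51.18
ee_pos: [0.6189, 0.0462, 0.1412]
ee_rot: [-0.476, 0.879, 0.0, -0.0]
wrist_force: [-0.2, 0.6, -1.1]
gripper_width: 0.0451
gripper_force: 52.6
```

```bash
python3 st.py
```

```text
yaw 236.9 pos [0.6189 0.0462 0.1412] j7 106 F [-0.2  0.6 -1.1] M [ 0.07  0.07 -0.01] w 0.0451 51.175
```

{"fn": "move_arm", "kwargs": {"rows": [{"delta_pos": [1.2, -0.9, -18], "roll": 0, "jaw": 1}, {"delta_pos": [0, 0, -16], "roll": 0, "jaw": 1}, {"delta_pos": [0, 0, -4], "roll": 0, "jaw": 1}, {"delta_pos": [0, 0, 0], "roll": 0, "jaw": 1}]}}

```text
time_s: 51.68
ee_pos: [0.6202, 0.0453, 0.1025]
ee_rot: [-0.476, 0.879, 0.0, -0.0]
wrist_force: [-0.2, -0.2, -1.6]
gripper_width: 0.0453
gripper_force: 52.6
```

{"fn": "move_arm", "kwargs": {"rows": [{"delta_pos": [0, 0, -1.5], "roll": 0, "jaw": 1}, {"delta_pos": [0, 0, -1.5], "roll": 0, "jaw": 1}, {"delta_pos": [0, 0, 0], "roll": 0, "jaw": 1}]}}

```text
time_s: 52.05
ee_pos: [0.6206, 0.0448, 0.1002]
ee_rot: [-0.476, 0.879, -0.0, 0.0]
wrist_force: [0.0, -1.1, -2.2]
gripper_width: 0.0448
gripper_force: 52.6
```

{"fn": "move_arm", "kwargs": {"rows": [{"delta_pos": [0, 0, -1.2], "roll": 0, "jaw": 1}, {"delta_pos": [0, 0, -1.2], "roll": 0, "jaw": 1}, {"delta_pos": [0, 0, 0], "roll": 0, "jaw": 1}]}}

```text
time_s: 52.42
ee_pos: [0.6205, 0.0449, 0.0976]
ee_rot: [-0.476, 0.879, 0.0, -0.0]
wrist_force: [-0.7, 0.2, -0.2]
gripper_width: 0.0452
gripper_force: 52.6
```

{"fn": "move_arm", "kwargs": {"rows": [{"delta_pos": [0, 0, -1.2], "roll": 0, "jaw": 1}, {"delta_pos": [0, 0, -1.2], "roll": 0, "jaw": 1}, {"delta_pos": [0, 0, 0], "roll": 0, "jaw": 1}]}}

```text
time_s: 52.8
ee_pos: [0.6205, 0.0449, 0.0952]
ee_rot: [-0.476, 0.879, 0.0, -0.0]
wrist_force: [0.2, -0.1, -1.1]
gripper_width: 0.0448
gripper_force: 52.6
```

{"fn": "move_arm", "kwargs": {"rows": [{"delta_pos": [0, 0, -1], "roll": 0, "jaw": 1}, {"delta_pos": [0, 0, -0.8], "roll": 0, "jaw": 1}, {"delta_pos": [0, 0, 0], "roll": 0, "jaw": 1}]}}

```text
time_s: 53.18
ee_pos: [0.6208, 0.045, 0.0939]
ee_rot: [-0.476, 0.879, -0.0, 0.0]
wrist_force: [0.2, -0.4, 2.1]
gripper_width: 0.0452
gripper_force: 53.2
```

{"fn": "move_arm", "kwargs": {"rows": [{"delta_pos": [0, 0, -1], "roll": 0, "jaw": 1}, {"delta_pos": [0, 0, -0.5], "roll": 0, "jaw": 1}, {"delta_pos": [0, 0, 0], "roll": 0, "jaw": 1}]}}

```text
time_s: 53.55
ee_pos: [0.621, 0.0451, 0.0933]
ee_rot: [-0.476, 0.879, -0.0, 0.0]
wrist_force: [-3.3, -1.1, 11.1]
gripper_width: 0.0453
gripper_force: 54.2
```

{"fn": "move_arm", "kwargs": {"rows": [{"delta_pos": [0, 0, 0], "roll": -10, "jaw": 1}, {"delta_pos": [0, 0, -0.5], "roll": -10, "jaw": 1}, {"delta_pos": [0, 0, -0.5], "roll": -10, "jaw": 1}, {"delta_pos": [0, 0, -0.6], "roll": -10, "jaw": 1}, {"delta_pos": [0, 0, -0.5], "roll": -10, "jaw": 1}, {"delta_pos": [0, 0, -0.6], "roll": -10, "jaw": 1}, {"delta_pos": [0, 0, -0.5], "roll": -10, "jaw": 1}, {"delta_pos": [0, 0, 0], "roll": 0, "jaw": 1}]}}

```text
time_s: 54.55
ee_pos: [0.6212, 0.0445, 0.0897]
ee_rot: [0.114, 0.993, -0.001, 0.001]
wrist_force: [-2.2, -2.6, 7.6]
gripper_width: 0.0452
gripper_force: 53.6
```

```bash
python3 st.py
```

```text
yaw 166.9 pos [0.6212 0.0445 0.0897] j7 42 F [-2.2 -2.6  7.6] M [-0.53  0.33 -0.06] w 0.0452 54.55
```

It's threading. I'll keep screwing.

{"fn": "move_arm", "kwargs": {"rows": [{"delta_pos": [-0.2, -0.3, -0.5], "roll": -10, "jaw": 1}, {"delta_pos": [-0.2, -0.3, -0.6], "roll": -10, "jaw": 1}, {"delta_pos": [-0.2, -0.3, -0.5], "roll": -10, "jaw": 1}, {"delta_pos": [-0.2, -0.1, -0.6], "roll": -10, "jaw": 1}, {"delta_pos": [-0.2, -0.1, -0.5], "roll": -10, "jaw": 1}, {"delta_pos": [-0.2, -0.1, -0.6], "roll": -10, "jaw": 1}, {"delta_pos": [-0.2, 0, -0.5], "roll": -10, "jaw": 1}, {"delta_pos": [-0.2, 0, -0.6], "roll": -10, "jaw": 1}, {"delta_pos": [-0.2, 0, -0.5], "roll": -10, "jaw": 1}, {"delta_pos": [0, 0, 0], "roll": 0, "jaw": 1}]}}

```text
time_s: 55.8
ee_pos: [0.6195, 0.0436, 0.085]
ee_rot: [0.783, 0.622, 0.0, 0.001]
wrist_force: [-1.6, -1.2, 8.8]
gripper_width: 0.0451
gripper_force: 53.8
```

```bash
python3 st.py
```

```text
yaw 77.0 pos [0.6195 0.0436 0.085 ] j7 -36 F [-1.6 -1.2  8.8] M [-0.31  0.31 -0.09] w 0.0451 55.8
```

{"fn": "move_arm", "kwargs": {"rows": [{"delta_pos": [-0.1, 0.2, -0.5], "roll": -10, "jaw": 1}, {"delta_pos": [-0.1, 0.2, -0.6], "roll": -10, "jaw": 1}, {"delta_pos": [-0.1, 0.2, -0.5], "roll": -10, "jaw": 1}, {"delta_pos": [-0.1, 0.2, -0.6], "roll": -10, "jaw": 1}, {"delta_pos": [-0.1, 0.2, -0.5], "roll": -10, "jaw": 1}, {"delta_pos": [-0.1, 0.2, -0.6], "roll": -10, "jaw": 1}, {"delta_pos": [-0.1, 0.2, -0.5], "roll": -10, "jaw": 1}, {"delta_pos": [-0.1, 0.2, -0.6], "roll": -10, "jaw": 1}, {"delta_pos": [0, 0, 0], "roll": 0, "jaw": 1}], "force": 80}}

```text
time_s: 56.92
ee_pos: [0.6192, 0.0453, 0.0807]
ee_rot: [1.0, -0.027, 0.001, 0.0]
wrist_force: [-0.4, -1.5, 7.9]
gripper_width: 0.0444
gripper_force: 80.6
```

```bash
python3 st.py
```

```text
yaw 357.0 pos [0.6192 0.0453 0.0807] j7 -103 F [-0.4 -1.5  7.9] M [-0.15  0.05 -0.08] w 0.0444 56.925
```

{"fn": "move_arm", "kwargs": {"rows": [{"delta_pos": [0, 0, -0.5], "roll": -10, "jaw": 1}, {"delta_pos": [0, 0, -0.6], "roll": -10, "jaw": 1}, {"delta_pos": [0, 0, 0], "roll": 0, "jaw": 1}]}}

```text
time_s: 57.3
ee_pos: [0.6193, 0.0456, 0.08]
ee_rot: [0.98, -0.2, 0.001, -0.0]
wrist_force: [-1.5, -0.9, 12.0]
gripper_width: 0.0444
gripper_force: 81.2
```

```bash
python3 st.py
```

```text
yaw 337.0 pos [0.6193 0.0456 0.08  ] j7 -120 F [-1.5 -0.9 12. ] M [-0.07  0.41 -0.08] w 0.0444 57.3
```

{"fn": "move_arm", "kwargs": {"rows": [{"delta_pos": [0, 0, -0.5], "roll": -10, "jaw": 1}, {"delta_pos": [0, 0, -0.3], "roll": -5, "jaw": 1}, {"delta_pos": [0, 0, 0], "roll": 0, "jaw": 1}]}}

```text
time_s: 57.68
ee_pos: [0.6197, 0.0457, 0.0796]
ee_rot: [0.946, -0.325, 0.002, -0.001]
wrist_force: [-0.9, -0.7, 13.8]
gripper_width: 0.0445
gripper_force: 81.4
```

```bash
python3 st.py
```

```text
yaw 322.0 pos [0.6197 0.0457 0.0796] j7 -132 F [-0.9 -0.7 13.8] M [-0.02  0.54 -0.12] w 0.0445 57.675
```

{"fn": "move_arm", "kwargs": {"rows": [{"delta_pos": [0, 0, -0.3], "roll": -10, "jaw": 1}, {"delta_pos": [0, 0, -0.3], "roll": -10, "jaw": 1}, {"delta_pos": [0, 0, 0], "roll": 0, "jaw": 1}]}}

```text
time_s: 58.05
ee_pos: [0.6203, 0.0455, 0.0795]
ee_rot: [0.874, -0.485, 0.002, -0.001]
wrist_force: [-0.3, -0.7, 16.5]
gripper_width: 0.0445
gripper_force: 81.8
```

```bash
python3 st.py
```

```text
yaw 302.0 pos [0.6203 0.0455 0.0795] j7 -149 F [-0.3 -0.7 16.5] M [-0.26  0.48 -0.14] w 0.0445 58.05
```

{"fn": "move_arm", "kwargs": {"rows": [{"delta_pos": [0, 0, 0.5], "roll": 0, "jaw": 0.5}, {"delta_pos": [0, 0, 1], "roll": 0, "jaw": 0.2}, {"delta_pos": [0, 0, 0], "roll": 0, "jaw": 0.2}, {"delta_pos": [0, 0, 0], "roll": 10, "jaw": 0.2}, {"delta_pos": [0, 0, 0], "roll": 10, "jaw": 0.2}, {"delta_pos": [0, 0, 0], "roll": 10, "jaw": 0.2}, {"delta_pos": [0, 0, 0], "roll": 10, "jaw": 0.2}, {"delta_pos": [0, 0, 0], "roll": 10, "jaw": 0.2}, {"delta_pos": [0, 0, 0], "roll": 10, "jaw": 0.2}, {"delta_pos": [0, 0, 0], "roll": 10, "jaw": 0.2}]}}

```text
time_s: 59.3
ee_pos: [0.6173, 0.0455, 0.0778]
ee_rot: [0.994, 0.107, -0.001, -0.0]
wrist_force: [-0.1, 0.1, 0.2]
gripper_width: 0.0684
gripper_force: 0.0
```

{"fn": "move_arm", "kwargs": {"rows": [{"delta_pos": [-0.5, -1, 0], "roll": 10, "jaw": 0.2}, {"delta_pos": [0, 0, 0], "roll": 10, "jaw": 0.2}, {"delta_pos": [0, 0, 0], "roll": 10, "jaw": 0.2}, {"delta_pos": [0, 0, 0], "roll": 10, "jaw": 0.2}, {"delta_pos": [0, 0, 0], "roll": 10, "jaw": 0.2}, {"delta_pos": [0, 0, 0], "roll": 0, "jaw": 0.2}, {"delta_pos": [0, 0, 0], "roll": 0, "jaw": 1}, {"delta_pos": [0, 0, 0], "roll": 0, "jaw": 1}, {"delta_pos": [0, 0, 0], "roll": 0, "jaw": 1}]}}

```text
time_s: 60.42
ee_pos: [0.6188, 0.0437, 0.0793]
ee_rot: [0.858, 0.513, 0.001, 0.001]
wrist_force: [3.0, -3.1, 4.2]
gripper_width: 0.0445
gripper_force: 81.0
```

```bash
python3 st.py
```

```text
yaw 61.8 pos [0.6188 0.0437 0.0793] j7 -49 F [ 3.  -3.1  4.2] M [-0.58 -0.58 -0.03] w 0.0445 60.425
```

{"fn": "move_arm", "kwargs": {"rows": [{"delta_pos": [0, 0, -0.3], "roll": -5, "jaw": 1}, {"delta_pos": [0, 0, -0.3], "roll": -5, "jaw": 1}, {"delta_pos": [0, 0, 0], "roll": 0, "jaw": 1}]}}

```text
time_s: 60.8
ee_pos: [0.619, 0.0436, 0.079]
ee_rot: [0.9, 0.436, 0.001, 0.001]
wrist_force: [2.5, -3.7, 6.8]
gripper_width: 0.0447
gripper_force: 81.4
```

```bash
python3 st.py
```

```text
yaw 51.7 pos [0.619  0.0436 0.079 ] j7 -57 F [ 2.5 -3.7  6.8] M [-0.73 -0.4  -0.11] w 0.0447 60.8
```

{"fn": "move_arm", "kwargs": {"rows": [{"delta_pos": [0, 0, -0.5], "roll": -10, "jaw": 1}, {"delta_pos": [0, 0, -0.5], "roll": -10, "jaw": 1}, {"delta_pos": [0, 0, -0.5], "roll": -10, "jaw": 1}, {"delta_pos": [0, 0, 0], "roll": 0, "jaw": 1}]}}

```text
time_s: 61.3
ee_pos: [0.6198, 0.0431, 0.0783]
ee_rot: [0.982, 0.188, 0.002, 0.001]
wrist_force: [2.6, -2.7, 11.1]
gripper_width: 0.0446
gripper_force: 82.1
```

```bash
python3 st.py
python3 - <<'E'
from h import *
shot('scene','s9'); shot('top','t9')
im=cv2.imread('pics/s9.png')[150:270,240:400]; cv2.imwrite('pics/c9.png',cv2.resize(im,None,fx=5,fy=5,interpolation=cv2.INTER_CUBIC))
E
```

```text
yaw 21.6 pos [0.6198 0.0431 0.0783] j7 -83 F [ 2.6 -2.7 11.1] M [-1.46 -0.35 -0.36] w 0.0446 61.3
```

{"fn": "move_arm", "kwargs": {"rows": [{"delta_pos": [0, 0, 1.5], "roll": 0, "jaw": 0.5}, {"delta_pos": [0, 0, 1], "roll": 0, "jaw": 0.2}, {"delta_pos": [0, 0, 0], "roll": 0, "jaw": 0.2}, {"delta_pos": [0, 0, 40], "roll": 0, "jaw": 0.2}, {"delta_pos": [0, 0, 50], "roll": 0, "jaw": 0.2}, {"delta_pos": [0, 0, 30], "roll": 0, "jaw": 0.2}, {"delta_pos": [0, 0, 0], "roll": 0, "jaw": 0.2}, {"delta_pos": [0, 0, 0], "roll": 0, "jaw": 0.2}]}}

```text
time_s: 62.4
ee_pos: [0.6165, 0.0445, 0.1979]
ee_rot: [0.982, 0.19, -0.001, -0.0]
wrist_force: [-0.3, 0.2, 0.4]
gripper_width: 0.0683
gripper_force: 0.0
```

```bash
python3 st.py
python3 - <<'E'
from nut import *
shot('wrist','w10'); shot('scene','s10')
for z in (.100,.104,.108,.112): print(z,np.round(proj('w10',[.6194,.044,z])),nut('w10',(.6194,.044),z=z,thr=215,win=60))
a=cv2.imread('pics/w10.png'); u,v=map(int,proj('w10',[.6194,.044,.1])); a=a[max(0,v-100):v+80,max(0,u-90):u+90]
b=cv2.imread('pics/s10.png')[150:250,250:350]
cv2.imwrite('pics/c10.png',np.hstack([cv2.resize(a,(400,400),interpolation=2),cv2.resize(b,(400,400),interpolation=2)]))
E
```

```text
yaw 21.9 pos [0.6165 0.0445 0.1979] j7 -81 F [-0.3  0.2  0.4] M [ 0.01 -0.04 -0.01] w 0.0683 62.4
0.1 [323. 199.] ('ctr', array([0.6112, 0.0521]), 'flat normals at', np.float64(46.5), '+60k; widths', array([0.0736, 0.091 , 0.1121]))
0.104 [323. 201.] ('ctr', array([0.6124, 0.0526]), 'flat normals at', np.float64(46.5), '+60k; widths', array([0.0724, 0.0895, 0.111 ]))
0.108 [323. 203.] ('ctr', array([0.6135, 0.0531]), 'flat normals at', np.float64(46.5), '+60k; widths', array([0.0711, 0.088 , 0.11  ]))
0.112 [323. 204.] ('ctr', array([0.6149, 0.0535]), 'flat normals at', np.float64(46.5), '+60k; widths', array([0.0699, 0.0865, 0.1081]))
```

View pics/c10.png

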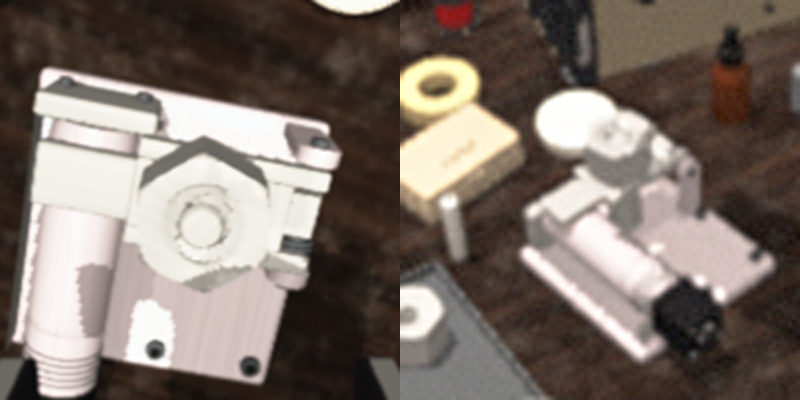

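The left crop shows the nut seated level on the strap with the stud tip inside its bore. In the right crop the strap lies on the barrel. I'll check the strap's height by touching it over the barrel with shut fingertips; it should be 70 mm.

{"fn": "move_arm", "kwargs": {"rows": [{"delta_pos": [-5, 25, 0], "roll": 0, "jaw": 1}, {"delta_pos": [0, 22, 0], "roll": 0, "jaw": 1}, {"delta_pos": [0, 0, -40], "roll": 0, "jaw": 1}, {"delta_pos": [0, 0, -40], "roll": 0, "jaw": 1}, {"delta_pos": [0, 0, -30], "roll": 0, "jaw": 1}, {"delta_pos": [0, 0, 0], "roll": 0, "jaw": 1}], "force": 40}}

```text
time_s: 63.25
ee_pos: [0.6102, 0.0916, 0.086]
ee_rot: [0.982, 0.19, -0.003, -0.0]
wrist_force: [-0.0, 0.4, 0.7]
gripper_width: -0.0
gripper_force: 0.0
```

{"fn": "move_arm", "kwargs": {"rows": [{"delta_pos": [0, 0, -5], "roll": 0, "jaw": 1}, {"delta_pos": [0, 0, -5], "roll": 0, "jaw": 1}, {"delta_pos": [0, 0, -4], "roll": 0, "jaw": 1}, {"delta_pos": [0, 0, 0], "roll": 0, "jaw": 1}]}}

```text
time_s: 63.75
ee_pos: [0.6125, 0.0913, 0.075]
ee_rot: [0.982, 0.19, 0.0, 0.0]
wrist_force: [-0.3, -0.1, 0.2]
gripper_width: 0.0003
gripper_force: 0.0
```

{"fn": "move_arm", "kwargs": {"rows": [{"delta_pos": [0, 0, -2], "roll": 0, "jaw": 1}, {"delta_pos": [0, 0, 0], "roll": 0, "jaw": 1}]}}

```text
time_s: 64.0
ee_pos: [0.6125, 0.0913, 0.0729]
ee_rot: [0.982, 0.19, -0.0, 0.0]
wrist_force: [-0.2, 0.2, -0.5]
gripper_width: -0.0002
gripper_force: 0.0
```

{"fn": "move_arm", "kwargs": {"rows": [{"delta_pos": [0, 0, -1], "roll": 0, "jaw": 1}, {"delta_pos": [0, 0, 0], "roll": 0, "jaw": 1}]}}

```text
time_s: 64.25
ee_pos: [0.6125, 0.0913, 0.0719]
ee_rot: [0.982, 0.19, -0.0, 0.0]
wrist_force: [0.2, -0.4, 1.1]
gripper_width: -0.0001
gripper_force: 0.0
```

{"fn": "move_arm", "kwargs": {"rows": [{"delta_pos": [0, 0, -1], "roll": 0, "jaw": 1}, {"delta_pos": [0, 0, 0], "roll": 0, "jaw": 1}]}}

```text
time_s: 64.5
ee_pos: [0.6124, 0.0913, 0.0708]
ee_rot: [0.982, 0.19, -0.0, 0.0]
wrist_force: [-0.6, 0.2, -0.3]
gripper_width: -0.0002
gripper_force: 0.0
```

{"fn": "move_arm", "kwargs": {"rows": [{"delta_pos": [0, 0, -1], "roll": 0, "jaw": 1}, {"delta_pos": [0, 0, 0], "roll": 0, "jaw": 1}]}}

```text
time_s: 64.75
ee_pos: [0.6126, 0.0913, 0.0699]
ee_rot: [0.982, 0.19, 0.0, 0.0]
wrist_force: [0.1, 0.3, 0.7]
gripper_width: 0.0001
gripper_force: 0.4
```

The strap is level (its top is at or below 70 mm). Now the selector.

{"fn": "move_arm", "kwargs": {"rows": [{"delta_pos": [0, 0, 50], "roll": 0, "jaw": 1}, {"delta_pos": [0, -20, 50], "roll": 0, "jaw": 0.3}, {"delta_pos": [0, -45, 0], "roll": 8, "jaw": 0.3}, {"delta_pos": [-2, -45, 0], "roll": 8, "jaw": 0.3}, {"delta_pos": [-2, -45, 0], "roll": 8, "jaw": 0.3}, {"delta_pos": [-2, -45, 0], "roll": 8, "jaw": 0.3}, {"delta_pos": [-2, -45, 0], "roll": 8.5, "jaw": 0.3}, {"delta_pos": [-2, -40, 0], "roll": 0, "jaw": 0.3}, {"delta_pos": [-2, -13, 0], "roll": 0, "jaw": 0.3}, {"delta_pos": [0, 0, 0], "roll": 0, "jaw": 0.3}]}}

```text
time_s: 66.0
ee_pos: [0.6002, -0.207, 0.1697]
ee_rot: [0.856, 0.517, -0.0, -0.0]
wrist_force: [-0.3, 0.9, 0.3]
gripper_width: 0.0598
gripper_force: 0.0
```

```bash
python3 st.py
```

```text
yaw 62.3 pos [ 0.6002 -0.207   0.1697] j7 -20 F [-0.3  0.9  0.3] M [-0.02  0.02  0.03] w 0.0598 66.0
```

{"fn": "move_arm", "kwargs": {"rows": [{"delta_pos": [0, 0, -40], "roll": 0, "jaw": 0.3}, {"delta_pos": [0, 0, -40], "roll": 0, "jaw": 0.3}, {"delta_pos": [0, 0, -21], "roll": 0, "jaw": 0.3}, {"delta_pos": [0, 0, 0], "roll": 0, "jaw": 0.6}, {"delta_pos": [0, 0, 0], "roll": 0, "jaw": 1}, {"delta_pos": [0, 0, 0], "roll": 0, "jaw": 1}, {"delta_pos": [0, 0, 0], "roll": 0, "jaw": 1}]}}

```text
time_s: 66.88
ee_pos: [0.6002, -0.2056, 0.0707]
ee_rot: [0.855, 0.518, -0.0, -0.001]
wrist_force: [-4.3, 2.7, 5.2]
gripper_width: 0.0129
gripper_force: 39.9
```

{"fn": "move_arm", "kwargs": {"rows": [{"delta_pos": [0, 0, 0], "roll": -9, "jaw": 1}, {"delta_pos": [0, 0, 0], "roll": -10, "jaw": 1}, {"delta_pos": [0, 0, 0], "roll": -10, "jaw": 1}, {"delta_pos": [0, 0, 0], "roll": -10, "jaw": 1}, {"delta_pos": [0, 0, 0], "roll": -10, "jaw": 1}, {"delta_pos": [0, 0, 0], "roll": -10, "jaw": 1}, {"delta_pos": [0, 0, 0], "roll": -10, "jaw": 1}, {"delta_pos": [0, 0, 0], "roll": 0, "jaw": 1}, {"delta_pos": [0, 0, 0], "roll": 0, "jaw": 1}]}}

```text
time_s: 68.0
ee_pos: [0.6026, -0.2105, 0.0709]
ee_rot: [0.998, -0.059, 0.003, 0.002]
wrist_force: [4.0, -7.0, -4.1]
gripper_width: 0.0131
gripper_force: 39.3
```

```bash
python3 st.py
```

```text
yaw 353.3 pos [ 0.6026 -0.2105  0.0709] j7 -80 F [ 4.  -7.  -4.1] M [-1.71 -0.75  0.02] w 0.0131 68.0
```

{"fn": "move_arm", "kwargs": {"rows": [{"delta_pos": [0, 0, 0], "roll": 0, "jaw": 0.5}, {"delta_pos": [0, 0, 0], "roll": 0, "jaw": 0.2}, {"delta_pos": [0, 0, 10], "roll": 0, "jaw": 0.2}, {"delta_pos": [0, 0, 40], "roll": 0, "jaw": 0.2}, {"delta_pos": [0, 0, 50], "roll": 0, "jaw": 0.2}, {"delta_pos": [-30, 20, 50], "roll": 0, "jaw": 0.2}, {"delta_pos": [-30, 40, 10], "roll": 0, "jaw": 0.2}, {"delta_pos": [-20, 40, 0], "roll": 0, "jaw": 0.2}, {"delta_pos": [0, 0, 0], "roll": 0, "jaw": 0.2}, {"delta_pos": [0, 0, 0], "roll": 0, "jaw": 0.2}]}}

```text
time_s: 69.25
ee_pos: [0.5209, -0.1071, 0.2297]
ee_rot: [0.998, -0.058, 0.001, 0.0]
wrist_force: [-0.2, -0.5, -0.2]
gripper_width: 0.0682
gripper_force: 0.0
```

```bash
python3 st.py
python3 - <<'E'
from h import *
from nut import nut
a=shot('wrist','w11')
for xy in [(.6028,.232),(.509,.3185),(.4273,.2227)]: print(np.round(proj('w11',[*xy,.037])),nut('w11',xy,thr=200))
b=shot('top','t11')
for xy in [(.6028,.232),(.509,.3185),(.4273,.2227)]: print(np.round(proj('t11',[*xy,.037])),nut('t11',xy,thr=200,win=18))
u,v=map(int,proj('w11',[.6,-.2083,.08])); print(u,v)
for th in(-.3,.3,.9):
  y=.188-th; c=np.array([.600,-.2083]); d=np.array([np.cos(y),np.sin(y)])*.021
  print(th,np.round(proj('w11',[*(c+d),.086])),np.round(proj('w11',[*(c-d),.086])))
cv2.imwrite('pics/c11.png',np.vstack([cv2.resize(a,(480,300),interpolation=3),cv2.resize(b[130:300,160:450],(480,300),interpolation=2)]))
E
```

```text
yaw 353.4 pos [ 0.5209 -0.1071  0.2297] j7 -90 F [-0.2 -0.5 -0.2] M [-0.05 -0.02  0.01] w 0.0682 69.25
[-23. 132.] ('ctr', array([0.5925, 0.2116]), 'flat normals at', np.float64(5.5), '+60k; widths', array([0.0156, 0.0047, 0.0157]))
[-61. 226.] None
[ 54. 280.] ('ctr', array([0.4608, 0.2026]), 'flat normals at', np.float64(26.5), '+60k; widths', array([0.0461, 0.0462, 0.0463]))
[236. 180.] ('ctr', array([0.6035, 0.2303]), 'flat normals at', np.float64(33.5), '+60k; widths', array([0.0467, 0.0466, 0.0469]))
[197. 217.] ('ctr', array([0.5096, 0.3177]), 'flat normals at', np.float64(0.5), '+60k; widths', array([0.0465, 0.0466, 0.0467]))
[235. 251.] ('ctr', array([0.458 , 0.2044]), 'flat normals at', np.float64(33.0), '+60k; widths', array([0.0435, 0.0405, 0.0401]))
426 82
-0.3 [417.  60.] [441. 104.]
0.3 [432.  55.] [426. 109.]
0.9 [446.  60.] [413. 104.]
```

View pics/c11.png

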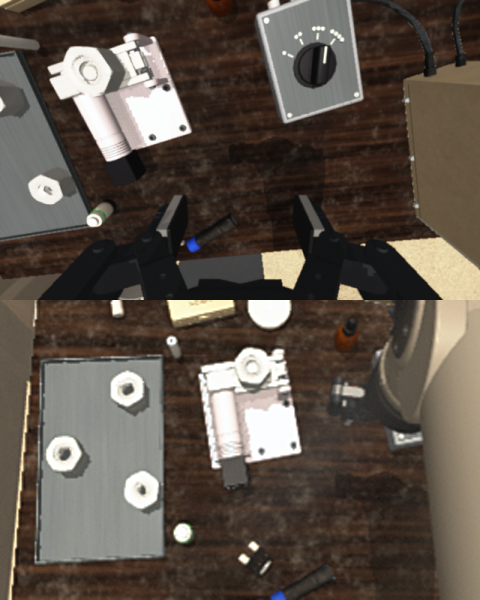

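The view shows the knob at three dots. All three spare nuts lie flat in the tray (one was nudged aside to (0.461, 0.203) but is still well inside). The collimator is clamped and the bystanders are in place. I'll hand it in.

```bash
python3 -c "
from cell import r
print(r.job_done())"
```

```text
the job is handed in; nothing more can be done
None
```

I handed the job in; the hand-in returned no verdict. By my checks, the collimator is clamped in the V by the one nut that threads (the fourth I tried), the strap touches off level, the selector is at three dots, and the other three nuts lie flat in the tray, though one was knocked a few centimetres aside.

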